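# Nip up a stud rectifier with an adjustable wrench

### The arm

A 6-joint arm with a two-finger parallel gripper is mounted at the origin on the work surface. World frame = base frame: x ahead of the robot, y to its left, z up, the work surface at z = 0. Lengths are in m, angles in degrees, forces in N, time in s.
With the tool pointing down it reaches from about 0.275 to 0.85 m from the base axis. Payload 5.2 kg.
Tool frame: the origin (TCP) lies midway between the tips of the shut fingers; the grasp point (between the pads) lies 19 mm behind it; z points along the fingers, y is the line along which they close (so a half turn about z gives the same grasp; the last joint's range is limited). The gripper opens to 85 mm and grips with 20 to 120 N. Pads are 22 mm wide; open, the fingers measure 114 mm over their backs; the gripper's body (76 mm by 85 mm) begins 54 mm behind the grasp point. The pads swing forward as they close: fully open they stand 13 mm farther back than shut.
Start: joints at [57.995, 14.817, 87.949, -0, 77.235, -11.62], TCP at [0.192, 0.516, 0.231] pointing down, gripper open.
Joint ranges: [-179.93, 179.93], [-52.35, 119.4], [10.71, 147.94], [-69.91, 249.91], [12.55, 155.21], [-178.61, 178.61]. Speed limits (degrees/s): [147.25, 147.25, 180, 180, 180, 180].

### API

Orientations are given as [roll, pitch, yaw] about the fixed x, y, z axes, in that order (R = Rz(yaw) Ry(pitch) Rx(roll)).
In Python, from bench import arm gives the robot as it stands.
- The arm moves only by the tool carry_out, never from a script. Its argument "deltas" is a list of rows, each a list of 6 numbers: the shift along the tool's x, y, z in cm, then the turn, a rotation vector about the tool's x, y, z in rad. A call has exactly 10 rows; each row is the pose to reach, as a shift and turn from the pose commanded when the call began, along the tool's axes at that moment; what a row does not reach only later rows make up. A row lasts 1/12 s, in which the tool goes at most 41.7 mm and 7.16 degrees, less where a joint would pass 70% of its speed; a pose out of reach is approached as far as the arm can. A call with a gripper value outside its range is refused whole. "grip" is the finger opening in cm, from 0 to 8.54, set as the call begins (left out, the last holds). The fingers move at their own pace and stop on an object; the grip force is fixed at half the most. Time passes only in rows, so rows that repeat a pose let the fingers close, or fill a call up. It gives the time, the measured TCP pose, the force, the opening and the grip force at its end, in the units of the state.
- arm.read_state(): the state, without advancing time (a new reading comes with each control period).
- arm.read_camera(name): name is "side" or "top"; returns a dict with "image" (400x640x3 uint8, red, green, blue), "depth" (400x640 float32, m along the optical axis (not along the pixel's ray), 0 where there is no reading), "fx", "fy", "cx", "cy" (pixels), "k1" (the pictures are not rectified: a ray, as slopes to the right and down, at radius r is drawn at 1 + k1 r^2 times it, then the intrinsics apply), "rvec" (rotation vector, rad) and "tvec" (3), from world to camera coordinates, as OpenCV has them. Camera axes: x right, y down, z forward; pixel columns grow to the right and rows downward; lengths in m; the calibration is good to about 2 mm. A picture is of the moment at which its call begins.
- arm.finish_job(): hands the job in; it is judged then, once.
The state is a dict: "time_s": time; "qpos": joint angles; "joint_velocities": joint speeds; "joint_efforts": joint torques, N m; "eef_pos": TCP position; "eef_rot": TCP orientation; "wrist_force": force on the tool from outside, world axes, zero at the start; "moment": the same for the moment, N m; "opening": finger opening in m; "gripper_force": force on a finger pad.
Only numpy, scipy, OpenCV 4.12 (cv2) and the standard library are available. Lean on these libraries where they do the work, as an engineer would, in place of code of your own. Each camera call takes 0.05 s, during which the arm holds its last target. There are 200 camera calls.

### The job

Set the open jaws of the adjustable wrench over the hexagon of the stud rectifier on the heat sink, with the wrench lying flat on the heat sink, and roll its worm with a fingertip until the jaws just fit the flats with no play left; take the finger away. Then swing the wrench clockwise (seen from above) to tighten the rectifier until it goes solid, and leave the wrench lying on the hexagon. Keep the fingers off the rectifier itself, and leave the board stand, the fuse holder and the component lifter where they are.

Things in the scene. Friction and masses are not known exactly. Their poses are not given: they have to be found in the camera images.
- heatsink: Dull aluminium finned heat sink, 160 x 160 mm, fins down, on two dark steel angle feet fixed to the bench (they stick out to 103 mm from its centre along its y). Origin at bench height under its centre; its flat top face is 60 mm above the bench. It does not move. The stud rectifier stands in the middle of the top face.
- hex_top (a point): Centre of the upper face of the rectifier's hexagon, on its turning axis, 14 mm above the heat sink's top face; its x axis points at hex_corner. The nickel-plated hexagon is 32 mm across flats, 37 across corners. Above it (heights from the heat sink's top face): collar 26 mm across to 16 mm, white ceramic body 21 mm across to 33 mm, flat upright terminal tab to 50 mm.
- hex_corner (a point): One corner of the hexagon's upper face, 18.5 mm from hex_top. Corners repeat every 60 degrees about hex_top and the flats lie half way between them. The terminal tab is thin along this direction.
- rectifier (a joint): Angle the rectifier is screwed in, rad: grows when it turns clockwise seen from above; it starts at 0 to 0.35, turns against a steady thread friction of about 0.3 N m, stays where it is left, and goes solid (fully tight) at 1.05.
- wrench: Chromed adjustable wrench, 220 mm long, 0.3 kg, lying flat, worm's proud side up, jaws open 36 to 38 mm. Origin: in its underside, where the centre of a 32 mm hexagon lies when the jaws fit. x points out of the mouth, y from fixed to sliding jaw, z up. Head and jaws 13 mm thick (z 0 to 13). Fixed jaw's face at y = -16, throat's back at x = -20, jaws' ends at x = 14, head's rear at x = -57 mm.
- neck_grip (a point): Middle of the handle 45 mm along its line, wrench frame (-79.6, 21.2, 6.5) mm: good for carrying (centre of mass near (-54, 14) mm). The handle is straight, 22 mm wide, 9 mm thick (z 2 to 11 mm), leaves the head at 157.5 degrees from the wrench's x towards its y (direction -0.924, 0.383), its centre line through (-38, 4) mm, free from 25 to 166 mm along that line.
- handle_grip (a point): Middle of the handle's section 105 mm along the handle line, wrench frame (-135, 44.2, 6.5) mm: 142 mm from the hexagon's axis when the wrench is on it, good for turning.
- worm_axis (a point): Centre of the worm: a knurled roller 15 mm across, 14 mm long, in a window of the head, axis along the wrench's y, at wrench (-36, 5, 7.75) mm; its top is 2.25 mm proud of the head. Dragging the top towards the mouth (+x) closes the sliding jaw, 5 mm a turn; it takes about 5.5 N (press with 8 to 15 N), stays where left, jams when the jaws grip. A tip's front edge has 20 mm of room past it.
- board_stand: Slotted black nylon stand, 130 x 90 mm, with three upright circuit boards, 102 mm high. Bystander. Origin under its centre.
- fuse_holder: Squat orange plastic fuse holder, 62 x 26 x 23 mm. Bystander. Origin under its centre.
- lifter: Chrome tweezer-shaped component lifter, 150 mm long, 9 mm high, lying on the bench. Bystander. Origin at the middle of its length, on the bench.
Not all that is in view belongs to the job. Of the things like the wrench, leave any that is orange; of the rest the smaller one is meant.

How it is judged (in metres and radians):
On the way, in this order (a step that is already met when the one before it is completed fails the run):
1. with the fingers off it, the wrench lies flat on the heat sink around the hexagon with its jaws square on the flats and nipping them (no play left), and the hexagon has not yet been turned (horizontal distance between wrench and hex_top below 0.008 m and z of wrench in the frame of heatsink below 0.065 m and angle between wrench's own z axis and vertical below 0.08 rad and contact force between wrench and rectifier above 4 N and contact force between the fingers and wrench below 0.5 N and distance of hex_corner from where it was at the start of the episode below 0.004 m and (angle between the x axis of wrench and the x axis of hex_top, either way round below 0.12 rad or angle between the x axis of wrench and the x axis of hex_top, either way round between 0.927 and 1.167 rad)), for 0.2 s.
2. the rectifier has been turned until solid with the wrench on it (value of joint rectifier above 0.98 rad and horizontal distance between wrench and hex_top below 0.008 m and z of wrench in the frame of heatsink below 0.065 m), for 0.1 s.
At the end, for the whole second after the job is handed in: The rectifier is solid (within 0.07 rad of its stop at 1.05), and the wrench lies flat and at rest on the heat sink around the hexagon, its origin within 8 mm of the hexagon's axis (all of step 2 and angle between wrench's own z axis and vertical below 0.08 rad and linear speed of wrench below 0.02 m/s); the robot touches nothing.
It fails at once if the fingers touch the rectifier (contact force between the fingers and rectifier above 2 N).
It fails at once if the board stand is disturbed (distance of board_stand from where it was at the start of the episode above 0.015 m).
It fails at once if the fuse holder is disturbed (distance of fuse_holder from where it was at the start of the episode above 0.015 m).
It fails at once if the component lifter is disturbed (distance of lifter from where it was at the start of the episode above 0.015 m).
It also fails if it takes over 69 s, if anything falls off the work surface, if the arm or the gripper's body presses on something with over 40 N, if the wrist force passes 120 N, or if a joint passes its speed limit or range.

## Working session

There is one attempt and no reset: what is moved stays moved. The work goes in short steps, Python scripts to look and compute and a tool call to move; the robot and the scene stay as the last step left them, time stands still between calls to the robot, and variables do not carry over. Pictures are saved under pics/ and viewed, at most 10 in all, crops included, and the job is handed in when it is done.

Besides the shell and the picture viewer there is one more tool, called after "Request:" in YAML: its name, and indented under it one key for each argument. carry_out: Moves the arm, as the interface text tells. Its arguments: {"type":"object","properties":{"deltas":{"type":"array","items":{"type":"array","items":{"type":"number"}}},"grip":{"type":"number"}},"required":["deltas"]}

```bash
ls; mkdir -p pics; cat > h.py <<'E'
import numpy as np, cv2, pickle
from bench import arm
from scipy.spatial.transform import Rotation as Ro
def shot(name,tag):
    c=arm.read_camera(name); pickle.dump(c,open(f'pics/{tag}.pkl','wb')); cv2.imwrite(f'pics/{tag}.png',c['image'][:,:,::-1]); return c
def load(tag): return pickle.load(open(f'pics/{tag}.pkl','rb'))
def ray(c,u,v):
    d=np.array([(u-c['cx'])/c['fx'],(v-c['cy'])/c['fy']]); s=d.copy()
    for _ in range(20): s=d/(1+c['k1']*(s@s))
    R=Ro.from_rotvec(np.ravel(c['rvec'])).as_matrix(); t=np.ravel(c['tvec'])
    return -R.T@t, R.T@np.array([s[0],s[1],1.]),
def atz(c,u,v,z):
    o,d=ray(c,u,v); return o+d*(z-o[2])/d[2]
def atd(c,u,v):
    o,d=ray(c,u,v); return o+d*c['depth'][int(round(v)),int(round(u))]
def proj(c,P):
    R=Ro.from_rotvec(np.ravel(c['rvec'])).as_matrix(); q=R@np.array(P)+np.ravel(c['tvec'])
    s=q[:2]/q[2]; s=s*(1+c['k1']*(s@s)); return np.array([s[0]*c['fx']+c['cx'],s[1]*c['fy']+c['cy']])
E
python3 - <<'E'
from h import *
for n in('top','side'):
    c=shot(n,n+'0'); print(n,c['fx'],c['cx'],c['k1'],ray(c,320,200))
s=arm.read_state(); print(s)
E
```

```text
pics
top 402.27147844599955 319.36979024157324 -0.046390775761521896 (array([0.44400886, 0.00385705, 1.11357546]), array([ 7.49121780e-02,  7.84718403e-04, -9.97196109e-01]))
side 410.67192533312027 315.2161714675284 0.02419697433712775 (array([ 0.28727837, -0.73307595,  0.90617099]), array([ 0.22161307,  0.65896909, -0.71887843]))
{'time_s': 0.1, 'qpos': array([ 5.79940586e+01,  1.48562782e+01,  8.80037309e+01, -1.28963278e-04,
        7.72344418e+01, -1.16188839e+01]), 'joint_velocities': array([ 0.02061966, -0.10547018, -0.1767776 , -0.00021213, -0.03731957,
       -0.00339512]), 'joint_efforts': array([ 2.24292002e-03, -4.46965456e+01, -2.91244501e+01, -1.46149300e-04,
        6.32345618e-03,  2.69373686e-05]), 'eef_pos': array([0.19132051, 0.51515848, 0.23055414]), 'eef_rot': array([-1.79907459e+02, -1.88993332e-02,  1.59612956e+02]), 'wrist_force': array([ 0.43989375, -0.53281197,  0.54171202]), 'moment': array([-0.02703852, -0.00961439,  0.03542558]), 'gripper_force': 0.0, 'opening': 0.08516678829611798}
```

View pics/top0.png

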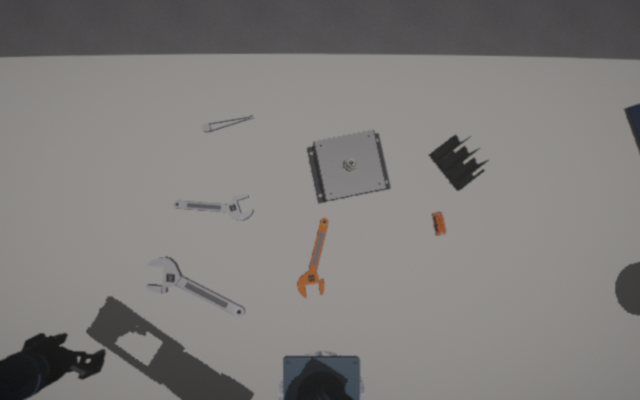

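View pics/side0.png

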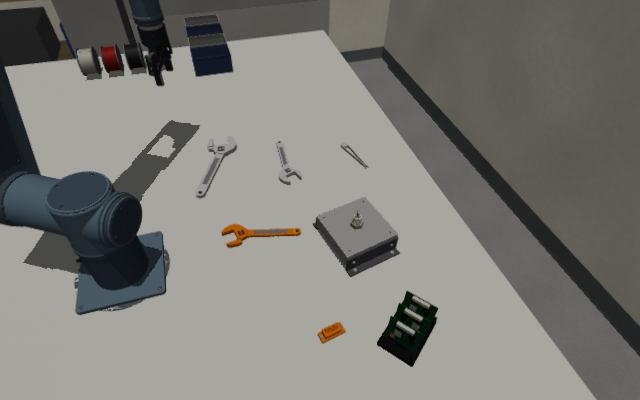

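The top view shows the smaller chrome wrench at (215,207), the heat sink at (350,165), the lifter at (228,123), the stand at (460,160), the fuse holder at (439,223) and the orange wrench at (315,260). The big wrench is at (195,285). The side view agrees. Next I'll enlarge the wrench and the hexagon.

```bash
python3 - <<'E'
from h import *
c=load('top0'); im=c['image'][:,:,::-1]
a=cv2.resize(im[180:235,165:265],(800,440)[0:2],interpolation=cv2.INTER_CUBIC)[:, :]
b=cv2.resize(im[120:210,300:400],None,fx=4,fy=4,interpolation=cv2.INTER_CUBIC)
cv2.imwrite('pics/a.png',a)
h=cv2.resize(im[145:185,330:370],None,fx=14,fy=14,interpolation=cv2.INTER_CUBIC)
s=load('side0')['image'][:,:,::-1]
h2=cv2.resize(s[200:240,335:375],None,fx=14,fy=14,interpolation=cv2.INTER_CUBIC)
h=np.hstack([h,h2]); h=cv2.resize(h,(800,400))
cv2.imwrite('pics/b.png',h)
for p in [(180,205),(240,208),(350,163),(335,180),(375,180)]: print(p,atd(c,*p))
E
```

```text
(180, 205) [0.51125092 0.39151949 0.0111012 ]
(240, 208) [0.50431409 0.22663707 0.0012299 ]
(350, 163) [ 0.61513657 -0.07135775  0.09874017]
(335, 180) [ 0.57564073 -0.03445156  0.06451158]
(375, 180) [ 0.5766927  -0.14012654  0.06020122]
```

View pics/a.png

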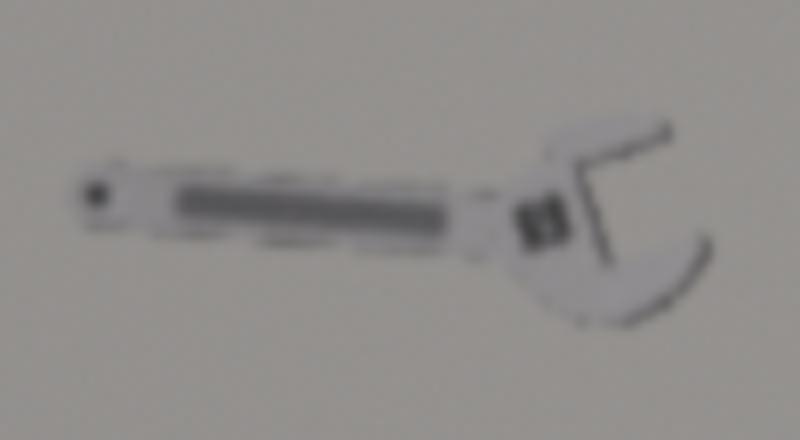

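View pics/b.png

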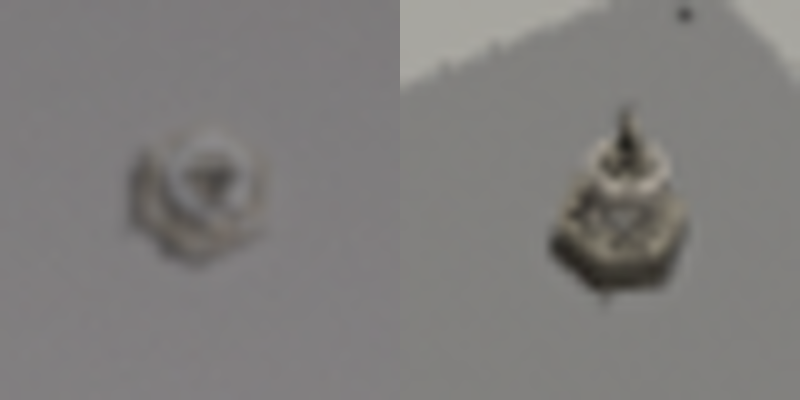

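```bash
cat > fit.py <<'E'
from h import *
from scipy.optimize import differential_evolution as DE
t=load('top0'); s=load('side0')
def sal(c):
    g=cv2.GaussianBlur(c['image'],(0,0),0.6).astype(float)
    return sum(np.hypot(cv2.Sobel(g[:,:,k],cv2.CV_64F,1,0),cv2.Sobel(g[:,:,k],cv2.CV_64F,0,1)) for k in range(3))
G={id(c):sal(c) for c in(t,s)}
def samp(c,P):
    uv=np.array([proj(c,p) for p in P],np.float32); return cv2.remap(G[id(c)].astype(np.float32),uv[:,0].reshape(-1,1),uv[:,1].reshape(-1,1),cv2.INTER_LINEAR).mean()
def tri(a,b):
    (o1,d1),(o2,d2)=ray(t,*a),ray(s,*b)
    k=np.linalg.lstsq(np.c_[d1,-d2],o2-o1,rcond=None)[0]; p,q=o1+k[0]*d1,o2+k[1]*d2; return (p+q)/2,np.linalg.norm(p-q)
if __name__=='__main__':
    print('ceramic',tri((350.75,162.05),(357.25,216.35)), atz(t,350.75,162.05,.093),atz(s,357.25,216.35,.093))
    c0=tri((350.75,162.05),(357.25,216.35))[0][:2]
    o_s=ray(s,0,0)[0][:2]; vdir=(o_s-c0)/np.linalg.norm(o_s-c0)
    def sc(x,y,f,cams,full=False):
        r=0
        th=f+np.arange(6)*np.pi/3; co=np.c_[x+.01848*np.cos(th),y+.01848*np.sin(th)]
        for c in cams:
            o=ray(c,0,0)[0][:2]; e=[];
            for i in range(6):
                a,b=co[i],co[(i+1)%6]; n=(a+b)/2-[x,y]
                vis=n@(o-(a+b)/2)>0
                w=np.linspace(0,1,9)[:,None]; L=a*(1-w)+b*w
                if vis: e+= [[*p,.060] for p in L]; 
                if vis: e+= [[*p,.074] for p in L]
            r+=samp(c,e)
        return r
    for cams in([s],[t],[s,t]):
        b=[]
        for f in np.radians(np.arange(0,60,2)):
            best=max((sc(c0[0]+dx,c0[1]+dy,f,cams),dx,dy) for dx in np.arange(-.004,.0041,.002) for dy in np.arange(-.004,.0041,.002)); b.append((round(best[0],1),round(np.degrees(f)),round(best[1],3),round(best[2],3)))
        print(sorted(b)[::-1][:7])
    P=lambda U,V,z:atz(t,(U+.5)/8-.5+165,(V+.5)/8-.5+180,z)[:2]
    h1,h2,h0=P(178,200,.011),P(443,218,.011),P(97,195,.011); w=P(543,221,.015); b1,b2,j=P(578,165,.013),P(610,265,.013),P(670,130,.013)
    ang=lambda v:np.degrees(np.arctan2(v[1],v[0]))
    print('handle ang',ang(h1-h2),ang(h0-h2),'->x',ang(h1-h2)-157.5,'back y',ang(b1-b2)-90,'jaw x',ang(j-b1))
    print('worm',w,'b1',b1,'b2',b2,'hole',h0,h1,h2)
    a=np.radians(ang(h0-h2)-157.5); R=np.array([[np.cos(a),-np.sin(a)],[np.sin(a),np.cos(a)]])
    print('orig from worm',w-R@[-.036,.005],'in frame(mm, rel worm org):',[np.round(R.T@(p-w)*1e3+[-36,5],1) for p in(h0,h1,h2,b1,b2,j)])
E
python3 fit.py
```

```text
ceramic (array([ 0.61676043, -0.07323332,  0.09275512]), np.float64(0.0037773658766837833)) [ 0.61857428 -0.07370984  0.093     ] [ 0.61472663 -0.07324131  0.093     ]
[(np.float32(528.6), 4, np.float64(-0.002), np.float64(0.0)), (np.float32(495.6), 6, np.float64(-0.002), np.float64(0.0)), (np.float32(491.7), 8, np.float64(-0.002), np.float64(0.0)), (np.float32(487.4), 10, np.float64(-0.002), np.float64(0.0)), (np.float32(485.5), 46, np.float64(-0.002), np.float64(0.0)), (np.float32(485.0), 12, np.float64(-0.002), np.float64(0.0)), (np.float32(483.7), 44, np.float64(-0.002), np.float64(0.0))]
[(np.float32(249.0), 48, np.float64(0.0), np.float64(0.004)), (np.float32(248.8), 46, np.float64(0.0), np.float64(0.004)), (np.float32(248.5), 44, np.float64(0.0), np.float64(0.004)), (np.float32(248.1), 50, np.float64(0.0), np.float64(0.004)), (np.float32(247.9), 42, np.float64(0.0), np.float64(0.004)), (np.float32(246.5), 52, np.float64(0.0), np.float64(0.004)), (np.float32(245.1), 54, np.float64(0.0), np.float64(0.004))]
[(np.float32(741.2), 4, np.float64(-0.002), np.float64(0.002)), (np.floa
[... 159 characters left out ...]
 np.float64(0.002)), (np.float32(697.9), 34, np.float64(-0.002), np.float64(0.002)), (np.float32(697.6), 32, np.float64(-0.002), np.float64(0.002)), (np.float32(697.1), 38, np.float64(-0.002), np.float64(0.002))]
handle ang 86.42183145103212 86.5060274785095 ->x -71.07816854896788 back y -71.21398290289922 jaw x -68.83094278098504
worm [0.50569721 0.24474634] b1 [0.52514615 0.23348416] b2 [0.49080978 0.22180445] hole [0.51415528 0.40091314] [0.51255965 0.37254979] [0.50678804 0.28025152]
orig from worm [0.51269382 0.20908056] in frame(mm, rel worm org): [array([-180.9,   63.9]), array([-154.6,   53.1]), array([-69.2,  17.6]), array([-19. ,  19.7]), array([-19.2, -16.5]), array([14.8, 21. ])]
```

```bash
python3 - <<'E'
from h import *
out=[]
for tag,off in(('side0',(335,195)),('top0',(330,143))):
    c=load(tag); row=[]
    im=cv2.resize(c['image'][off[1]:off[1]+40,off[0]:off[0]+40,::-1],None,fx=6.6,fy=6.6,interpolation=cv2.INTER_CUBIC)
    im=cv2.normalize(im,None,0,255,cv2.NORM_MINMAX)
    x,y=((.615,-.0732) if tag=='side0' else (.6186,-.0737))
    for f in(None,4,40):
        d=im.copy()
        if f is not None:
            th=np.radians(f+np.arange(6)*60)
            for z in(.06,.074):
                P=[(proj(c,[x+.01848*np.cos(a),y+.01848*np.sin(a),z])-off+.5)*6.6 for a in th]
                cv2.polylines(d,[np.int32(np.round(P))],True,(0,0,255) if z<.07 else (0,255,0),1)
        row.append(d)
    out.append(np.hstack(row))
cv2.imwrite('pics/o.png',np.vstack(out))
E
```

```text
(no output)
```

View pics/o.png

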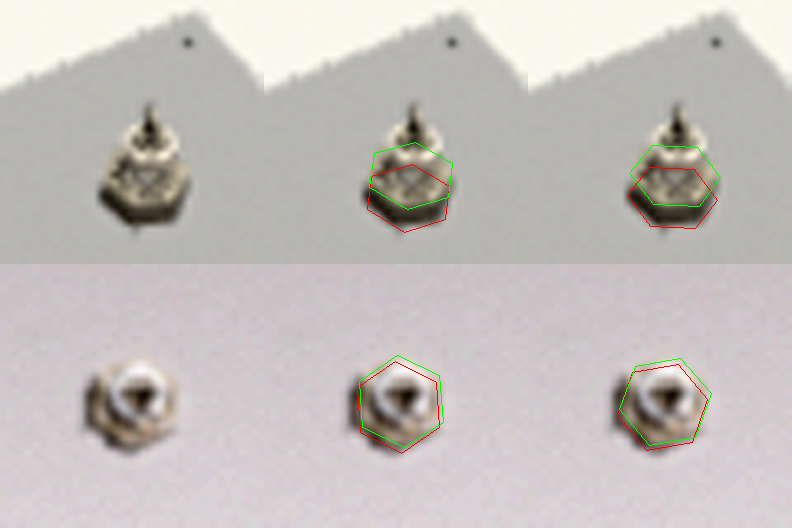

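```bash
cat > iou.py <<'E'
from h import *
from scipy.optimize import minimize
def run(tag,off,n=40,k=8):
    c=load(tag); im=c['image'].astype(float)[off[1]:off[1]+n,off[0]:off[0]+n]
    bg=np.median(im[int(n*.3):].reshape(-1,3),axis=0); 
    d=np.abs(im-bg).max(2); d=cv2.resize(d,None,fx=k,fy=k,interpolation=cv2.INTER_CUBIC)
    yy=np.mgrid[0:n*k,0:n*k]; keep=np.hypot(yy[0]-n*k*.55,yy[1]-n*k*.5)<n*k*.33
    def mask(x,y,f):
        m=np.zeros((n*k,n*k),np.uint8)
        def hull(P):
            q=[((proj(c,p)-off+.5)*k-.5)*16 for p in P]; cv2.fillConvexPoly(m,cv2.convexHull(np.int32(np.round(q))),1,shift=4)
        th=np.radians(f+np.arange(6)*60)
        hull([[x+.01848*np.cos(a),y+.01848*np.sin(a),z] for a in th for z in(.06,.074)])
        ci=np.radians(np.arange(0,360,15))
        hull([[x+.0105*np.cos(a),y+.0105*np.sin(a),z] for a in ci for z in(.074,.093)])
        return m>0
    for thr in(12,25):
        D=(d>thr)
        lo=lambda m:(m&D&keep).sum()/((m|D)&keep).sum()
        res=[]
        for f in range(0,60,3):
            r=minimize(lambda p:-lo(mask(.616+p[0]/1e3,-.0732+p[1]/1e3,f)),[0,0],method='Nelder-Mead',options=dict(initial_simplex=[[-3,-3],[3,-2],[0,4]],xatol=.1,fatol=1e-4))
            res.append((round(-r.fun,4),f,*np.round(r.x,1)))
        print(tag,thr,sorted(res)[::-1][:6])
run('side0',np.array((337,197))); run('top0',np.array((330,143)))
E
python3 iou.py
```

```text
side0 12 [(np.float64(0.8713), 51, np.float64(-0.8), np.float64(-0.2)), (np.float64(0.8704), 48, np.float64(-0.9), np.float64(-0.0)), (np.float64(0.8676), 54, np.float64(-1.0), np.float64(-0.2)), (np.float64(0.8658), 45, np.float64(-1.0), np.float64(-0.1)), (np.float64(0.8642), 42, np.float64(-1.1), np.float64(0.1)), (np.float64(0.8595), 57, np.float64(-0.9), np.float64(-0.2))]
side0 25 [(np.float64(0.7387), 54, np.float64(-1.2), np.float64(-0.2)), (np.float64(0.7375), 51, np.float64(-1.4), np.float64(0.0)), (np.float64(0.7343), 48, np.float64(-1.3), np.float64(0.2)), (np.float64(0.7337), 57, np.float64(-1.2), np.float64(-0.3)), (np.float64(0.7319), 45, np.float64(-1.6), np.float64(-0.4)), (np.float64(0.7277), 42, np.float64(-1.7), np.float64(-0.2))]
top0 12 [(np.float64(0.7162), 54, np.float64(-0.6), np.float64(3.6)), (np.float64(0.7146), 57, np.float64(-0.4), np.float64(3.7)), (np.float64(0.7145), 51, np.float64(-0.6), np.float64(3.6)), (np.float64(0.7144), 48, np.float64(-0.4), np.float64(3.5)), (np.float64(0.7123), 45, np.float64(-0.8), np.float64(3.3)), (np.float64(0.7115), 0, np.float64(-0.7), np.float64(3.7))]
top0 25 [(np.float64(0.4549), 45, np.float64(-2.2), np.float64(5.9)), (np.float64(0.4549), 42, np.float64(-1.8), np.float64(5.5)), (np.float64(0.4548), 36, np.float64(-0.8), np.float64(5.7)), (np.float64(0.4541), 33, np.float64(0.2), np.float64(4.8)), (np.float64(0.4541), 30, np.float64(-0.3), np.float64(5.9)), (np.float64(0.4539), 39, np.float64(-0.1), np.float64(5.9))]
```

The φ = 50° hexagon (mod 60°) fits best, with its centre near (0.617, -0.073). The wrench origin is (0.513, 0.209) with its x at -71°, and its given sizes reproduce within 1 mm. I'll place it with x at -10°, so the handle points towards 147°.

```bash
cat >> h.py <<'E'
def to(x,y,z,yaw):
    s=arm.read_state(); R=Ro.from_euler('xyz',s['eef_rot'],degrees=True); T=Ro.from_euler('xyz',[180,0,yaw],degrees=True)
    d=R.inv().apply(np.array([x,y,z])-s['eef_pos'])*100; r=(R.inv()*T).as_rotvec()
    print('t',round(s['time_s'],2),'pos',np.round(s['eef_pos'],4),'rot',np.round(s['eef_rot'],2),'F',np.round(s['wrist_force'],1),'op',round(s['opening'],4)); print('delta',np.round(d,2),np.round(r,3))
E
python3 -c "
from h import *
to(.507,.291,.05,86.5)"
```

```text
t 0.1 pos [0.1913 0.5152 0.2306] rot [-1.7991e+02 -2.0000e-02  1.5961e+02] F [ 0.4 -0.5  0.5] op 0.0852
delta [-37.41  -9.99  18.06] [-2.000e-03  1.000e-03  1.276e+00]
```

Request:
carry_out:
  deltas:
    - [-37.4, -10, 12, 0, 0, 1.276]
    - [-37.4, -10, 12, 0, 0, 1.276]
    - [-37.4, -10, 12, 0, 0, 1.276]
    - [-37.4, -10, 12, 0, 0, 1.276]
    - [-37.4, -10, 12, 0, 0, 1.276]
    - [-37.4, -10, 12, 0, 0, 1.276]
    - [-37.4, -10, 12, 0, 0, 1.276]
    - [-37.4, -10, 12, 0, 0, 1.276]
    - [-37.4, -10, 12, 0, 0, 1.276]
    - [-37.4, -10, 12, 0, 0, 1.276]
  grip: 5

```text
time_s: 0.93
eef_pos: [0.5093, 0.289, 0.1098]
eef_rot: [-180.0, 0.1, 87.6]
wrist_force: [0.3, 0.6, -0.1]
opening: 0.0497
gripper_force: 0.0
```

```bash
python3 -c "
from h import *
to(.507,.291,.004,86.5)"
```

```text
t 0.93 pos [0.5093 0.289  0.1098] rot [-1.7996e+02  6.0000e-02  8.7560e+01] F [ 0.3  0.6 -0.1] op 0.0497
delta [ 0.2  -0.23 10.58] [-0.001  0.001  0.018]
```

Request:
carry_out:
  deltas:
    - [0, 0, 2, 0, 0, 0]
    - [0, 0, 5, 0, 0, 0]
    - [0, 0, 7.5, 0, 0, 0]
    - [0, 0, 9, 0, 0, 0]
    - [0, 0, 9.5, 0, 0, 0]
    - [0, 0, 10, 0, 0, 0]
    - [0, 0, 10.3, 0, 0, 0]
    - [0, 0, 10.5, 0, 0, 0]
    - [0, 0, 10.6, 0, 0, 0]
    - [0, 0, 10.6, 0, 0, 0]

```text
time_s: 1.77
eef_pos: [0.5078, 0.2919, 0.0061]
eef_rot: [179.9, -0.0, 88.0]
wrist_force: [-0.3, 0.5, -0.2]
opening: 0.05
gripper_force: 0.0
```

Request:
carry_out:
  deltas:
    - [0, 0, 0, 0, 0, 0]
    - [0, 0, 0, 0, 0, 0]
    - [0, 0, 0, 0, 0, 0]
    - [0, 0, 0, 0, 0, 0]
    - [0, 0, 0, 0, 0, 0]
    - [0, 0, 0, 0, 0, 0]
    - [0, 0, 0, 0, 0, 0]
    - [0, 0, 0, 0, 0, 0]
    - [0, 0, 0, 0, 0, 0]
    - [0, 0, 0, 0, 0, 0]
  grip: 0

```text
time_s: 2.6
eef_pos: [0.5074, 0.2918, 0.0062]
eef_rot: [180.0, -0.0, 88.0]
wrist_force: [-2.1, -0.2, 6.0]
opening: 0.0194
gripper_force: 58.4
```

Request:
carry_out:
  deltas:
    - [0, 0, 0, 0, 0, 0]
    - [0, 0, 0, 0, 0, 0.02]
    - [0, 0, 0.1, 0, 0, 0.02]
    - [0, 0, 0.2, 0, 0, 0.02]
    - [0, 0, 0.3, 0, 0, 0.02]
    - [0, 0, 0.3, 0, 0, 0.02]
    - [0, 0, 0.3, 0, 0, 0.02]
    - [0, 0, 0.3, 0, 0, 0.02]
    - [0, 0, 0.3, 0, 0, 0.02]
    - [0, 0, 0.3, 0, 0, 0.02]
  grip: 4

```text
time_s: 3.43
eef_pos: [0.5074, 0.2916, 0.0024]
eef_rot: [180.0, -0.0, 86.8]
wrist_force: [-0.9, 0.3, -0.9]
opening: 0.0401
gripper_force: 0.0
```

Request:
carry_out:
  deltas:
    - [0, 0, 0, 0, 0, 0]
    - [0, 0, 0, 0, 0, 0]
    - [0, 0, 0, 0, 0, 0]
    - [0, 0, 0, 0, 0, 0]
    - [0, 0, 0, 0, 0, 0]
    - [0, 0, 0, 0, 0, 0]
    - [0, 0, 0, 0, 0, 0]
    - [0, 0, 0, 0, 0, 0]
    - [0, 0, 0, 0, 0, 0]
    - [0, 0, 0, 0, 0, 0]
  grip: 0

```text
time_s: 4.27
eef_pos: [0.5074, 0.2916, 0.0026]
eef_rot: [180.0, -0.0, 86.8]
wrist_force: [-1.3, -0.3, 5.0]
opening: 0.02
gripper_force: 59.2
```

```bash
python3 -c "
from h import *
to(.507,.291,.004,86.5)"
```

```text
t 4.27 pos [0.5074 0.2916 0.0026] rot [ 1.7998e+02 -1.0000e-02  8.6850e+01] F [-1.3 -0.3  5. ] op 0.02
delta [-0.06 -0.04 -0.14] [ 0.    -0.     0.006]
```

Request:
carry_out:
  deltas:
    - [0, 0, -1, 0, 0, 0]
    - [0, 0, -3, 0, 0, 0]
    - [0, 0, -6, 0, 0, 0]
    - [0, 0, -9, 0, 0, 0]
    - [0, 0, -11, 0, 0, 0]
    - [0, 0, -12, 0, 0, 0]
    - [0, 0, -12, 0, 0, 0]
    - [0, 0, -12, 0, 0, 0]
    - [0, 0, -12, 0, 0, 0]
    - [0, 0, -12, 0, 0, 0]

```text
time_s: 5.1
eef_pos: [0.506, 0.2911, 0.1202]
eef_rot: [-179.8, 0.1, 86.8]
wrist_force: [-0.1, -0.1, -3.7]
opening: 0.0203
gripper_force: 59.2
```

```bash
python3 -c "
from h import *
to(.498,-.0305,.12,147.5)"
```

```text
t 5.1 pos [0.506  0.2911 0.1202] rot [-1.7979e+02  9.0000e-02  8.6850e+01] F [-0.1 -0.1 -3.7] op 0.0203
delta [-32.15   0.97   0.07] [-4.000e-03 -1.000e-03 -1.059e+00]
```

Force -3.7 N confirms that the wrench (0.3 kg) is held.

Request:
carry_out:
  deltas:
    - [-2, 0, 0, 0, 0, -0.08]
    - [-5, 0.1, 0, 0, 0, -0.19]
    - [-9, 0.3, 0, 0, 0, -0.31]
    - [-13, 0.4, 0, 0, 0, -0.43]
    - [-17, 0.5, 0, 0, 0, -0.55]
    - [-21, 0.6, 0, 0, 0, -0.67]
    - [-25, 0.8, 0, 0, 0, -0.79]
    - [-28.5, 0.9, 0, 0, 0, -0.91]
    - [-31, 1, 0, 0, 0, -1.02]
    - [-32.1, 1, 0, 0, 0, -1.06]

```text
time_s: 5.93
eef_pos: [0.499, -0.0334, 0.1212]
eef_rot: [-179.9, -0.1, 147.8]
wrist_force: [-0.8, 0.3, -2.8]
opening: 0.0197
gripper_force: 59.3
```

Request:
carry_out:
  deltas:
    - [0, 0, 0.5, 0, 0, 0]
    - [0, 0, 1.5, 0, 0, 0]
    - [0, 0, 2.5, 0, 0, 0]
    - [0, 0, 3.5, 0, 0, 0]
    - [0, 0, 4.2, 0, 0, 0]
    - [0, 0, 4.7, 0, 0, 0]
    - [0, 0, 4.9, 0, 0, 0]
    - [0, 0, 5, 0, 0, 0]
    - [0, 0, 5, 0, 0, 0]
    - [0, 0, 5, 0, 0, 0]

```text
time_s: 6.77
eef_pos: [0.5, -0.0294, 0.0727]
eef_rot: [180.0, 0.0, 147.6]
wrist_force: [0.8, -0.2, -3.7]
opening: 0.0197
gripper_force: 59.2
```

```bash
python3 - <<'E'
from h import *
to(.498,-.0305,.065,147.5)
a=shot('side','side1')['image'][:,:,::-1]; b=shot('top','top1')['image'][:,:,::-1]
A=cv2.resize(a[190:255,285:385],None,fx=8,fy=8,interpolation=cv2.INTER_CUBIC)
B=cv2.resize(b[135:195,305:375],None,fx=8,fy=8,interpolation=cv2.INTER_CUBIC)
cv2.imwrite('pics/A.png',A);cv2.imwrite('pics/B.png',B)
E
```

```text
t 6.77 pos [ 0.5    -0.0294  0.0727] rot [1.7999e+02 4.0000e-02 1.4759e+02] F [ 0.8 -0.2 -3.7] op 0.0197
delta [ 0.11 -0.2   0.77] [0.    0.001 0.002]
```

View pics/A.png

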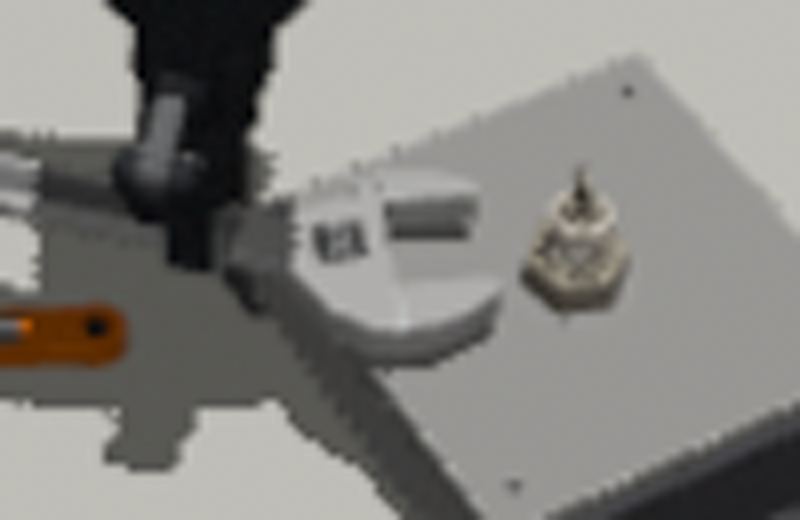

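View pics/B.png

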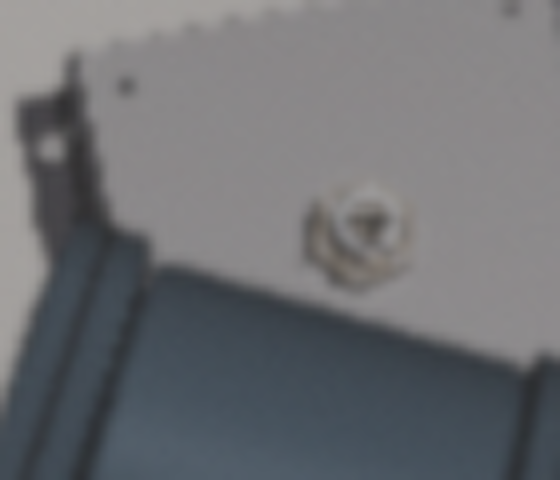

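```bash
python3 - <<'E'
from h import *
c=load('side1'); P=lambda U,V,z:atz(c,(U+.5)/8-.5+285,(V+.5)/8-.5+190,z)[:2]
s=arm.read_state(); p=s['eef_pos']; a=np.radians(s['eef_rot'][2]-157.5); R=np.array([[np.cos(a),-np.sin(a)],[np.sin(a),np.cos(a)]])
zb=p[2]-.0026; org=p[:2]-R@[-.0796,.0212]; print('pred origin',org,np.degrees(a),'zb',zb)
for n,U,V,z,w in [('worm',342,240,.015,(-36,5)),('throat s',384,207,.013,(-20,20.5)),('throat f',398,285,.013,(-20,-16)),('tip f',500,285,.013,(14,-16)),('tip s',478,193,.013,(14,20.5))]:
    m=P(U,V,zb+z); print(n,m,'in frame',np.round(R.T@(m-org)*1e3,1),'want',w)
h=np.array([.615,-.0733]); print('hex in wrench frame',np.round(R.T@(h-org)*1e3,1))
E
```

```text
pred origin [ 0.57480133 -0.06419336] -9.917390769759919 zb 0.07020723815505862
worm [ 0.53729872 -0.05504435] in frame [-38.5   2.6] want (-36, 5)
throat s [ 0.55606813 -0.04337278] in frame [-22.   17.3] want (-20, 20.5)
throat f [ 0.5494439  -0.07733341] in frame [-22.7 -17.3] want (-20, -16)
tip f [ 0.58166359 -0.08686356] in frame [ 10.7 -21.1] want (14, -16)
tip s [ 0.58857569 -0.04635824] in frame [10.5 19.9] want (14, 20.5)
hex in wrench frame [41.2 -2. ]
```

Request:
carry_out:
  deltas:
    - [-0.05, -0.1, 0.2, 0, 0, 0]
    - [-0.08, -0.19, 0.4, 0, 0, 0]
    - [-0.08, -0.19, 0.5, 0, 0, 0]
    - [-0.08, -0.19, 0.6, 0, 0, 0]
    - [-0.08, -0.19, 0.7, 0, 0, 0]
    - [-0.08, -0.19, 0.7, 0, 0, 0]
    - [-0.08, -0.19, 0.7, 0, 0, 0]
    - [-0.08, -0.19, 0.7, 0, 0, 0]
    - [-0.08, -0.19, 0.7, 0, 0, 0]
    - [-0.08, -0.19, 0.7, 0, 0, 0]

```text
time_s: 7.7
eef_pos: [0.4994, -0.0316, 0.0654]
eef_rot: [180.0, 0.0, 147.6]
wrist_force: [1.0, -0.2, -3.2]
opening: 0.0196
gripper_force: 59.3
```

Request:
carry_out:
  deltas:
    - [0, 0, 0.1, 0, 0, 0]
    - [0, 0, 0.18, 0, 0, 0]
    - [-0.5, 0.2, 0.18, 0, 0, 0]
    - [-1, 0.4, 0.18, 0, 0, 0]
    - [-1.4, 0.57, 0.18, 0, 0, 0]
    - [-1.7, 0.7, 0.18, 0, 0, 0]
    - [-2, 0.82, 0.18, 0, 0, 0]
    - [-2.2, 0.9, 0.18, 0, 0, 0]
    - [-2.3, 0.95, 0.18, 0, 0, 0]
    - [-2.3, 0.95, 0.18, 0, 0, 0]

```text
time_s: 8.53
eef_pos: [0.524, -0.0359, 0.0634]
eef_rot: [180.0, -0.0, 147.6]
wrist_force: [0.6, -0.2, -2.5]
opening: 0.0202
gripper_force: 59.2
```

```bash
python3 - <<'E'
from h import *
to(.4994,-.0316,.0634,147.5)
a=shot('side','side2')['image'][:,:,::-1]
cv2.imwrite('pics/C.png',cv2.resize(a[195:245,305:385],None,fx=10,fy=10,interpolation=cv2.INTER_CUBIC))
E
```

```text
t 8.53 pos [ 0.524  -0.0359  0.0634] rot [180.    -0.   147.58] F [ 0.6 -0.2 -2.5] op 0.0202
delta [ 2.31 -0.96  0.  ] [ 0.    -0.     0.001]
```

View pics/C.png

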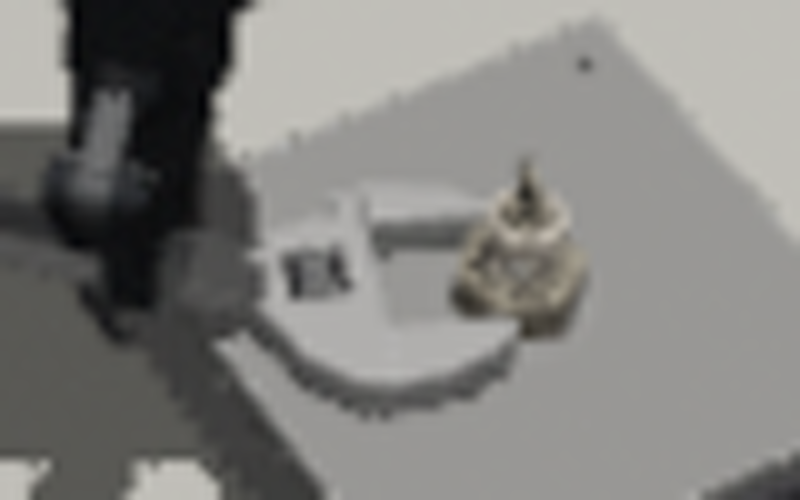

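Request:
carry_out:
  deltas:
    - [-0.3, 0.12, 0, 0, 0, 0]
    - [-0.6, 0.25, 0, 0, 0, 0]
    - [-0.9, 0.37, 0, 0, 0, 0]
    - [-1.1, 0.45, 0, 0, 0, 0]
    - [-1.2, 0.5, 0, 0, 0, 0]
    - [-1.3, 0.54, 0, 0, 0, 0]
    - [-1.4, 0.58, 0, 0, 0, 0]
    - [-1.4, 0.58, 0, 0, 0, 0]
    - [-1.4, 0.58, 0, 0, 0, 0]
    - [-1.4, 0.58, 0, 0, 0, 0]

```text
time_s: 9.42
eef_pos: [0.5386, -0.0384, 0.0635]
eef_rot: [-180.0, -0.0, 147.6]
wrist_force: [-0.1, 0.6, -3.0]
opening: 0.0197
gripper_force: 59.2
```

Request:
carry_out:
  deltas:
    - [-0.05, 0.02, 0, 0, 0, 0]
    - [-0.1, 0.04, 0, 0, 0, 0]
    - [-0.15, 0.06, 0, 0, 0, 0]
    - [-0.2, 0.08, 0, 0, 0, 0]
    - [-0.25, 0.1, 0, 0, 0, 0]
    - [-0.3, 0.12, 0, 0, 0, 0]
    - [-0.3, 0.12, 0, 0, 0, 0]
    - [-0.3, 0.12, 0, 0, 0, 0]
    - [-0.3, 0.12, 0, 0, 0, 0]
    - [-0.3, 0.12, 0, 0, 0, 0]

```text
time_s: 10.25
eef_pos: [0.5419, -0.039, 0.0635]
eef_rot: [-180.0, -0.0, 147.6]
wrist_force: [1.1, 0.1, -2.7]
opening: 0.02
gripper_force: 59.2
```

```bash
python3 - <<'E'
from h import *
to(.5386,-.0384,.0634,147.5)
c=shot('side','side3');a=c['image'][:,:,::-1]
cv2.imwrite('pics/D.png',cv2.resize(a[195:245,305:385],None,fx=10,fy=10,interpolation=cv2.INTER_CUBIC))
E
```

```text
t 10.25 pos [ 0.5419 -0.039   0.0635] rot [-180.     -0.    147.58] F [ 1.1  0.1 -2.7] op 0.02
delta [ 0.31 -0.12  0.01] [-0.    -0.     0.001]
```

View pics/D.png

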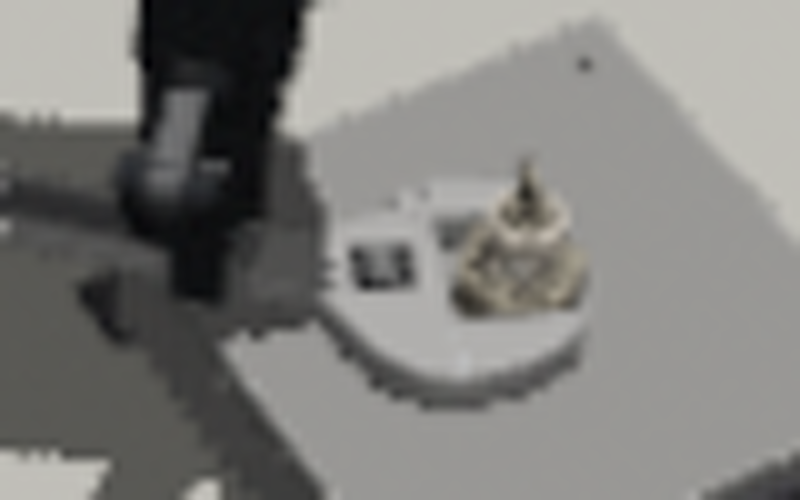

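The wrench surrounds the hexagon, with the throat just behind the corner at (452,290) and the fixed jaw just below the hexagon. I'll lower it, release and back off.

Request:
carry_out:
  deltas:
    - [0, 0, 0.05, 0, 0, 0]
    - [0, 0, 0.1, 0, 0, 0]
    - [0, 0, 0.1, 0, 0, 0]
    - [0, 0, 0.1, 0, 0, 0]
    - [0, 0, 0.1, 0, 0, 0]
    - [0, 0, 0.1, 0, 0, 0]
    - [0, 0, 0.1, 0, 0, 0]
    - [0, 0, 0.1, 0, 0, 0]
    - [0, 0, 0.1, 0, 0, 0]
    - [0, 0, 0.1, 0, 0, 0]

```text
time_s: 11.13
eef_pos: [0.5419, -0.039, 0.0626]
eef_rot: [180.0, 0.0, 147.6]
wrist_force: [-1.9, 0.8, 0.3]
opening: 0.0201
gripper_force: 59.6
```

Request:
carry_out:
  deltas:
    - [0, 0, 0, 0, 0, 0]
    - [0, 0, 0, 0, 0, 0]
    - [0, 0, 0, 0, 0, 0]
    - [0, 0, 0, 0, 0, 0]
    - [0, 0, 0, 0, 0, 0]
    - [0, 0, -1, 0, 0, 0]
    - [0, 0, -2.5, 0, 0, 0]
    - [0, 0, -4, 0, 0, 0]
    - [0, 0, -5, 0, 0, 0]
    - [0, 0, -5, 0, 0, 0]
  grip: 4

```text
time_s: 11.97
eef_pos: [0.5437, -0.0395, 0.1154]
eef_rot: [179.9, 0.3, 147.6]
wrist_force: [-0.3, 0.0, 0.3]
opening: 0.0399
gripper_force: 0.0
```

```bash
python3 - <<'E'
from h import *
p=np.array([.5419,-.0390]); a=np.radians(147.58-157.5); R=np.array([[np.cos(a),-np.sin(a)],[np.sin(a),np.cos(a)]])
o=p-R@[-.0796,.0212]; w=o+R@[-.036,.005]; st=o+R@[-.0455,.005]; en=o+R@[-.028,.005]
print('org',o,'worm',w,'start',st,'end',en)
to(*st,.090,170.1)
E
```

```text
org [ 0.61665773 -0.07359597] worm [ 0.58205733 -0.0624689 ] start [ 0.57269936 -0.06083231] end [ 0.58993772 -0.06384708]
t 11.97 pos [ 0.5437 -0.0395  0.1154] rot [179.92   0.28 147.59] F [-0.3  0.   0.3] op 0.0399
delta [-3.58 -0.25  2.56] [ 0.     0.005 -0.393]
```

Request:
carry_out:
  deltas:
    - [-0.5, 0, 0, 0, 0, -0.05]
    - [-1.2, -0.1, 0, 0, 0, -0.13]
    - [-2, -0.2, 0.2, 0, 0, -0.22]
    - [-2.8, -0.2, 0.6, 0, 0, -0.3]
    - [-3.3, -0.2, 1, 0, 0, -0.37]
    - [-3.6, -0.2, 1.6, 0, 0, -0.393]
    - [-3.6, -0.2, 2, 0, 0, -0.393]
    - [-3.6, -0.2, 2.2, 0, 0, -0.393]
    - [-3.6, -0.2, 2.2, 0, 0, -0.393]
    - [-3.6, -0.2, 2.2, 0, 0, -0.393]
  grip: 0

```text
time_s: 12.8
eef_pos: [0.5708, -0.0598, 0.0903]
eef_rot: [180.0, -0.0, 170.1]
wrist_force: [0.0, -0.3, 0.4]
opening: 0.0005
gripper_force: 0.0
```

```bash
python3 - <<'E'
from h import *
to(.5727,-.0608,.0755,170.1)
E
```

```text
t 12.8 pos [ 0.5708 -0.0598  0.0903] rot [ 1.7999e+02 -4.0000e-02  1.7006e+02] F [ 0.  -0.3  0.4] op 0.0005
delta [-0.21 -0.07  1.48] [ 0.    -0.001 -0.001]
```

Now I'll descend in small steps to feel the worm top.

Request:
carry_out:
  deltas:
    - [-0.2, -0.05, 0.5, 0, 0, 0]
    - [-0.2, -0.05, 0.9, 0, 0, 0]
    - [-0.2, -0.05, 1.1, 0, 0, 0]
    - [-0.2, -0.05, 1.25, 0, 0, 0]
    - [-0.2, -0.05, 1.35, 0, 0, 0]
    - [-0.2, -0.05, 1.45, 0, 0, 0]
    - [-0.2, -0.05, 1.5, 0, 0, 0]
    - [-0.2, -0.05, 1.55, 0, 0, 0]
    - [-0.2, -0.05, 1.55, 0, 0, 0]
    - [-0.2, -0.05, 1.55, 0, 0, 0]

```text
time_s: 13.63
eef_pos: [0.5734, -0.061, 0.0753]
eef_rot: [-180.0, 0.0, 170.1]
wrist_force: [-0.1, 0.6, 2.3]
opening: 0.0001
gripper_force: 0.8
```

Request:
carry_out:
  deltas:
    - [0, 0, 0.02, 0, 0, 0]
    - [0, 0, 0.03, 0, 0, 0]
    - [0, 0, 0.05, 0, 0, 0]
    - [0, 0, 0.05, 0, 0, 0]
    - [0, 0, 0.05, 0, 0, 0]
    - [0, 0, 0.05, 0, 0, 0]
    - [0, 0, 0.05, 0, 0, 0]
    - [0, 0, 0.05, 0, 0, 0]
    - [0, 0, 0.05, 0, 0, 0]
    - [0, 0, 0.05, 0, 0, 0]

```text
time_s: 14.47
eef_pos: [0.5735, -0.0611, 0.0751]
eef_rot: [-180.0, 0.1, 170.1]
wrist_force: [-0.2, -1.2, 5.2]
opening: 0.0002
gripper_force: 2.6
```

Request:
carry_out:
  deltas:
    - [0, 0, 0.06, 0, 0, 0]
    - [0, 0, 0.1, 0, 0, 0]
    - [-0.2, 0, 0.1, 0, 0, 0]
    - [-0.45, 0, 0.1, 0, 0, 0]
    - [-0.7, 0, 0.1, 0, 0, 0]
    - [-0.95, 0, 0.1, 0, 0, 0]
    - [-1.2, 0, 0.1, 0, 0, 0]
    - [-1.45, 0, 0.1, 0, 0, 0]
    - [-1.6, 0, 0.1, 0, 0, 0]
    - [-1.6, 0, 0.1, 0, 0, 0]

```text
time_s: 15.3
eef_pos: [0.5883, -0.0637, 0.075]
eef_rot: [-180.0, -0.0, 170.1]
wrist_force: [-5.1, -0.8, 13.5]
opening: 0.0
gripper_force: 6.9
```

```bash
python3 - <<'E'
from h import *
to(.5727,-.0608,.0755,170.1)
c=shot('side','side4')
E
```

```text
t 15.3 pos [ 0.5883 -0.0637  0.075 ] rot [-1.7997e+02 -5.0000e-02  1.7011e+02] F [-5.1 -0.8 13.5] op 0.0
delta [ 1.59  0.02 -0.05] [-0.001 -0.001  0.   ]
```

Request:
carry_out:
  deltas:
    - [0, 0, -0.4, 0, 0, 0]
    - [1.2, 0, -0.5, 0, 0, 0]
    - [1.65, 0, -0.4, 0, 0, 0]
    - [1.65, 0, -0.1, 0, 0, 0]
    - [1.65, 0, 0, 0, 0, 0]
    - [1.65, 0, 0, 0, 0, 0]
    - [1.3, 0, 0, 0, 0, 0]
    - [0.85, 0, 0, 0, 0, 0]
    - [0.4, 0, 0, 0, 0, 0]
    - [0, 0, 0, 0, 0, 0]

```text
time_s: 16.18
eef_pos: [0.5879, -0.0634, 0.0749]
eef_rot: [-180.0, -0.1, 170.1]
wrist_force: [-7.2, 1.6, 14.8]
opening: -0.0
gripper_force: 7.8
```

Request:
carry_out:
  deltas:
    - [0, 0, 0, 0, 0, 0]
    - [0, 0, -0.4, 0, 0, 0]
    - [1.2, 0, -0.5, 0, 0, 0]
    - [1.65, 0, -0.4, 0, 0, 0]
    - [1.65, 0, -0.1, 0, 0, 0]
    - [1.65, 0, 0, 0, 0, 0]
    - [1.65, 0, 0, 0, 0, 0]
    - [1.3, 0, 0, 0, 0, 0]
    - [0.85, 0, 0, 0, 0, 0]
    - [0.4, 0, 0, 0, 0, 0]

```text
time_s: 17.02
eef_pos: [0.5825, -0.0624, 0.075]
eef_rot: [-180.0, -0.3, 170.1]
wrist_force: [-7.9, 1.9, 13.9]
opening: -0.0002
gripper_force: 6.7
```

Request:
carry_out:
  deltas:
    - [-0.1, 0, 0, 0, 0, 0]
    - [-0.2, 0, 0, 0, 0, 0]
    - [-0.3, 0, 0, 0, 0, 0]
    - [-0.4, 0, 0, 0, 0, 0]
    - [-0.4, 0, 0, 0, 0, 0]
    - [-0.4, 0, 0, 0, 0, 0]
    - [-0.4, 0, 0, 0, 0, 0]
    - [-0.4, 0, 0, 0, 0, 0]
    - [-0.4, 0, 0, 0, 0, 0]
    - [-0.4, 0, 0, 0, 0, 0]

```text
time_s: 17.85
eef_pos: [0.5885, -0.0634, 0.0749]
eef_rot: [180.0, -0.1, 170.1]
wrist_force: [-6.6, 1.6, 16.4]
opening: 0.0002
gripper_force: 8.1
```

Request:
carry_out:
  deltas:
    - [0, 0, -0.4, 0, 0, 0]
    - [1.2, 0, -0.5, 0, 0, 0]
    - [1.65, 0, -0.4, 0, 0, 0]
    - [1.65, 0, -0.1, 0, 0, 0]
    - [1.65, 0, 0, 0, 0, 0]
    - [1.65, 0, 0, 0, 0, 0]
    - [1.4, 0, 0, 0, 0, 0]
    - [1.15, 0, 0, 0, 0, 0]
    - [0.9, 0, 0, 0, 0, 0]
    - [0.65, 0, 0, 0, 0, 0]

```text
time_s: 18.68
eef_pos: [0.5776, -0.0614, 0.0744]
eef_rot: [180.0, -0.6, 170.1]
wrist_force: [-15.7, 1.8, 29.4]
opening: 0.0
gripper_force: 14.5
```

Request:
carry_out:
  deltas:
    - [-0.2, 0, 0, 0, 0, 0]
    - [-0.4, 0, 0, 0, 0, 0]
    - [-0.65, 0, 0, 0, 0, 0]
    - [-0.65, 0, 0, 0, 0, 0]
    - [-0.65, 0, 0, 0, 0, 0]
    - [-0.65, 0, 0, 0, 0, 0]
    - [-0.65, 0, 0, 0, 0, 0]
    - [-0.65, 0, -0.6, 0, 0, 0]
    - [-0.65, 0, -2, 0, 0, 0]
    - [-0.65, 0, -3.5, 0, 0, 0]

```text
time_s: 19.52
eef_pos: [0.5886, -0.0636, 0.1076]
eef_rot: [180.0, -0.1, 170.1]
wrist_force: [-0.0, 0.3, 0.2]
opening: -0.0002
gripper_force: 0.0
```

```bash
python3 - <<'E'
from h import *
to(.5727,-.0608,.09,170.1)
c=shot('side','side5'); D=load('side3')
f=lambda c:cv2.resize(c['image'][200:240,315:370,::-1],None,fx=10,fy=10,interpolation=cv2.INTER_CUBIC)
cv2.imwrite('pics/E.png',cv2.resize(f(c),(800,582)))
E
```

```text
t 19.52 pos [ 0.5886 -0.0636  0.1076] rot [ 1.7998e+02 -1.2000e-01  1.7010e+02] F [-0.   0.3  0.2] op -0.0002
delta [ 1.62 -0.    1.76] [ 0.    -0.002 -0.   ]
```

View pics/E.png

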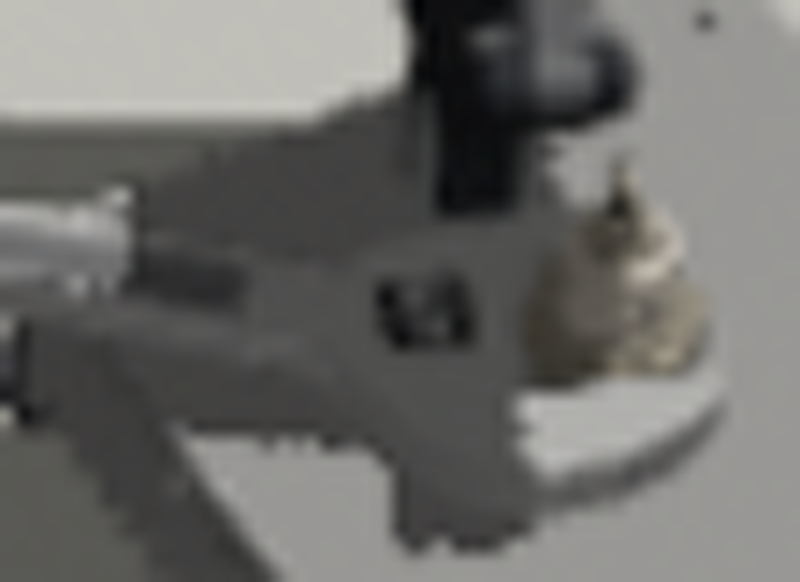

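The throat gap on the sliding-jaw side has closed, and the last stroke dragged at 0.53 of the press force, so the worm looks jammed. One slow stroke will confirm it.

Request:
carry_out:
  deltas:
    - [1, 0, 0.5, 0, 0, 0]
    - [1.6, 0, 1.5, 0, 0, 0]
    - [1.6, 0, 2.6, 0, 0, 0]
    - [1.6, 0, 3.2, 0, 0, 0]
    - [1.6, 0, 3.4, 0, 0, 0]
    - [1.6, 0, 3.45, 0, 0, 0]
    - [1.6, 0, 3.5, 0, 0, 0]
    - [1.6, 0, 3.5, 0, 0, 0]
    - [1.4, 0, 3.5, 0, 0, 0]
    - [1.2, 0, 3.5, 0, 0, 0]

```text
time_s: 20.4
eef_pos: [0.5725, -0.0606, 0.0731]
eef_rot: [180.0, -0.6, 170.1]
wrist_force: [-21.2, 1.4, 19.5]
opening: 0.0001
gripper_force: 14.0
```

Request:
carry_out:
  deltas:
    - [-0.1, 0, 0, 0, 0, 0]
    - [-0.2, 0, 0, 0, 0, 0]
    - [-0.3, 0, 0, 0, 0, 0]
    - [-0.4, 0, 0, 0, 0, 0]
    - [-0.5, 0, 0, 0, 0, 0]
    - [-0.6, 0, 0, 0, 0, 0]
    - [-0.7, 0, 0, 0, 0, 0]
    - [-0.8, 0, 0, 0, 0, 0]
    - [-0.9, 0, 0, 0, 0, 0]
    - [-1, 0, 0, 0, 0, 0]

```text
time_s: 21.23
eef_pos: [0.5831, -0.0623, 0.0748]
eef_rot: [180.0, -0.5, 170.1]
wrist_force: [-17.8, 4.3, 23.7]
opening: 0.0
gripper_force: 12.1
```

Request:
carry_out:
  deltas:
    - [-0.1, 0, 0, 0, 0, 0]
    - [-0.1, 0, 0, 0, 0, 0]
    - [-0.1, 0, -0.5, 0, 0, 0]
    - [-0.1, 0, -1.5, 0, 0, 0]
    - [0.5, 0, -3, 0, 0, 0]
    - [1, 0, -4, 0, 0, 0]
    - [2, 0, -5, 0, 0, 0]
    - [3, 0, -5, 0, 0, 0]
    - [4, 0, -5, 0, 0, 0]
    - [4, 0, -5, 0, 0, 0]

```text
time_s: 22.07
eef_pos: [0.5459, -0.0559, 0.1235]
eef_rot: [180.0, -0.1, 170.1]
wrist_force: [-0.4, -0.4, -0.8]
opening: 0.0
gripper_force: 0.0
```

```bash
python3 - <<'E'
from h import *
a=np.radians(-9.9); R=np.array([[np.cos(a),-np.sin(a)],[np.sin(a),np.cos(a)]])
print('handle grip', np.array([.6167,-.0736])+R@[-.135,.0442])
c=shot('side','side6')
g=np.array([.6167,-.0736])+R@[-.135,.0442]
to(*g,.13,147.6)
E
```

```text
handle grip [ 0.49130951 -0.00684774]
t 22.12 pos [ 0.5468 -0.0562  0.1234] rot [ 1.7999e+02 -3.0000e-02  1.7010e+02] F [ 0.8 -0.   0.2] op 0.0
delta [ 6.32  3.91 -0.65] [ 0.    -0.001  0.393]
```

The drag reached 18 N at 24 N press with nothing turning, so the worm is jammed and the jaws nip. Next I'll straddle the handle for the swing.

Request:
carry_out:
  deltas:
    - [1, 0.6, 0, 0, 0, 0.05]
    - [2.5, 1.5, 0, 0, 0, 0.15]
    - [4, 2.5, 0, 0, 0, 0.25]
    - [5.5, 3.4, 0, 0, 0, 0.35]
    - [6.3, 3.9, 0, 0, 0, 0.393]
    - [6.3, 3.9, 0, 0, 0, 0.393]
    - [6.3, 3.9, 0, 0, 0, 0.393]
    - [6.3, 3.9, 0, 0, 0, 0.393]
    - [6.3, 3.9, 0, 0, 0, 0.393]
    - [6.3, 3.9, 0, 0, 0, 0.393]
  grip: 4.5

```text
time_s: 22.95
eef_pos: [0.4929, -0.0077, 0.1234]
eef_rot: [180.0, 0.0, 147.6]
wrist_force: [-0.5, 0.7, -0.1]
opening: 0.0451
gripper_force: 0.0
```

```bash
python3 - <<'E'
from h import *
to(.4913,-.0068,.061,147.6)
E
```

```text
t 22.95 pos [ 0.4929 -0.0077  0.1234] rot [1.8000e+02 2.0000e-02 1.4759e+02] F [-0.5  0.7 -0.1] op 0.0451
delta [ 0.18 -0.01  6.24] [ 0.  0. -0.]
```

Request:
carry_out:
  deltas:
    - [0.1, 0, 1, 0, 0, 0]
    - [0.1, 0, 2.5, 0, 0, 0]
    - [0.1, 0, 3.8, 0, 0, 0]
    - [0.1, 0, 4.8, 0, 0, 0]
    - [0.1, 0, 5.4, 0, 0, 0]
    - [0.1, 0, 5.8, 0, 0, 0]
    - [0.1, 0, 6, 0, 0, 0]
    - [0.1, 0, 6.1, 0, 0, 0]
    - [0.1, 0, 6.1, 0, 0, 0]
    - [0.1, 0, 6.1, 0, 0, 0]

```text
time_s: 23.78
eef_pos: [0.4917, -0.0067, 0.063]
eef_rot: [180.0, 0.1, 147.6]
wrist_force: [-0.1, -0.4, -0.6]
opening: 0.0455
gripper_force: 0.0
```

Request:
carry_out:
  deltas:
    - [0.02, 0.35, 0, 0, 0, 0.025]
    - [0.04, 0.71, 0, 0, 0, 0.05]
    - [0.04, 1.06, 0, 0, 0, 0.075]
    - [0.04, 1.42, 0, 0, 0, 0.1]
    - [0.02, 1.77, 0, 0, 0, 0.125]
    - [0, 2.13, 0, 0, 0, 0.15]
    - [-0.03, 2.48, 0, 0, 0, 0.175]
    - [-0.07, 2.84, 0, 0, 0, 0.2]
    - [-0.12, 3.19, 0, 0, 0, 0.225]
    - [-0.17, 3.54, 0, 0, 0, 0.25]

```text
time_s: 24.62
eef_pos: [0.5117, 0.022, 0.063]
eef_rot: [-180.0, 0.0, 133.2]
wrist_force: [-2.2, -2.4, -0.1]
opening: 0.045
gripper_force: 1.3
```

Turning, with about 3 N of resistance, which matches the thread friction.

Request:
carry_out:
  deltas:
    - [0.02, 0.35, 0, 0, 0, 0.025]
    - [0.04, 0.71, 0, 0, 0, 0.05]
    - [0.04, 1.06, 0, 0, 0, 0.075]
    - [0.04, 1.42, 0, 0, 0, 0.1]
    - [0.02, 1.77, 0, 0, 0, 0.125]
    - [0, 2.13, 0, 0, 0, 0.15]
    - [-0.03, 2.48, 0, 0, 0, 0.175]
    - [-0.07, 2.84, 0, 0, 0, 0.2]
    - [-0.12, 3.19, 0, 0, 0, 0.225]
    - [-0.17, 3.54, 0, 0, 0, 0.25]

```text
time_s: 25.45
eef_pos: [0.5382, 0.0451, 0.0629]
eef_rot: [-179.9, 0.0, 118.9]
wrist_force: [-2.2, -2.6, 2.1]
opening: 0.0454
gripper_force: 1.4
```

Request:
carry_out:
  deltas:
    - [0.02, 0.35, 0, 0, 0, 0.025]
    - [0.04, 0.71, 0, 0, 0, 0.05]
    - [0.04, 1.06, 0, 0, 0, 0.075]
    - [0.04, 1.42, 0, 0, 0, 0.1]
    - [0.02, 1.77, 0, 0, 0, 0.125]
    - [0, 2.13, 0, 0, 0, 0.15]
    - [-0.03, 2.48, 0, 0, 0, 0.175]
    - [-0.03, 2.48, 0, 0, 0, 0.175]
    - [-0.03, 2.48, 0, 0, 0, 0.175]
    - [-0.03, 2.48, 0, 0, 0, 0.175]

```text
time_s: 26.28
eef_pos: [0.5604, 0.0571, 0.0627]
eef_rot: [180.0, 0.0, 109.0]
wrist_force: [-1.8, -0.7, 0.4]
opening: 0.0448
gripper_force: 0.6
```

Request:
carry_out:
  deltas:
    - [0.01, 0.14, 0, 0, 0, 0.01]
    - [0.02, 0.28, 0, 0, 0, 0.02]
    - [0.03, 0.43, 0, 0, 0, 0.03]
    - [0.03, 0.57, 0, 0, 0, 0.04]
    - [0.04, 0.71, 0, 0, 0, 0.05]
    - [0.04, 0.85, 0, 0, 0, 0.06]
    - [0.04, 0.99, 0, 0, 0, 0.07]
    - [0.04, 1.13, 0, 0, 0, 0.08]
    - [0.04, 1.28, 0, 0, 0, 0.09]
    - [0.04, 1.42, 0, 0, 0, 0.1]

```text
time_s: 27.12
eef_pos: [0.5739, 0.0622, 0.0625]
eef_rot: [-180.0, -0.0, 103.1]
wrist_force: [-2.0, -0.7, 1.4]
opening: 0.0453
gripper_force: 1.6
```

Request:
carry_out:
  deltas:
    - [0.01, 0.14, 0, 0, 0, 0.01]
    - [0.02, 0.28, 0, 0, 0, 0.02]
    - [0.03, 0.43, 0, 0, 0, 0.03]
    - [0.03, 0.57, 0, 0, 0, 0.04]
    - [0.04, 0.71, 0, 0, 0, 0.05]
    - [0.04, 0.85, 0, 0, 0, 0.06]
    - [0.04, 0.99, 0, 0, 0, 0.07]
    - [0.04, 1.13, 0, 0, 0, 0.08]
    - [0.04, 1.28, 0, 0, 0, 0.09]
    - [0.04, 1.42, 0, 0, 0, 0.1]

```text
time_s: 27.95
eef_pos: [0.5851, 0.0651, 0.0617]
eef_rot: [-179.7, 0.0, 97.4]
wrist_force: [-9.0, -3.9, 2.7]
opening: 0.0447
gripper_force: 4.6
```

Request:
carry_out:
  deltas:
    - [0.01, 0.14, 0, 0, 0, 0.01]
    - [0.02, 0.28, 0, 0, 0, 0.02]
    - [0.03, 0.43, 0, 0, 0, 0.03]
    - [0.03, 0.57, 0, 0, 0, 0.03]
    - [0.03, 0.57, 0, 0, 0, 0.03]
    - [0.03, 0.57, 0, 0, 0, 0.03]
    - [0.03, 0.57, 0, 0, 0, 0.03]
    - [0.03, 0.57, 0, 0, 0, 0.03]
    - [0.03, 0.57, 0, 0, 0, 0.03]
    - [0.03, 0.57, 0, 0, 0, 0.03]

```text
time_s: 28.78
eef_pos: [0.5909, 0.0665, 0.0616]
eef_rot: [-179.7, 0.0, 95.7]
wrist_force: [-8.3, -3.1, 1.1]
opening: 0.0448
gripper_force: 4.1
```

```bash
python3 - <<'E'
from h import *
s=arm.read_state(); print(s['eef_pos'],s['wrist_force'],s['moment'])
E
```

```text
[0.59087574 0.06647299 0.06158353] [-8.33317414 -3.09819752  1.08709582] [-0.35759419  1.34245065  0.0840276 ]
```

Request:
carry_out:
  deltas:
    - [0.01, 0.14, 0, 0, 0, 0.01]
    - [0.02, 0.28, 0, 0, 0, 0.02]
    - [0.03, 0.43, 0, 0, 0, 0.03]
    - [0.03, 0.57, 0, 0, 0, 0.04]
    - [0.03, 0.57, 0, 0, 0, 0.04]
    - [0.03, 0.57, 0, 0, 0, 0.04]
    - [0.03, 0.57, 0, 0, 0, 0.04]
    - [0.03, 0.57, 0, 0, 0, 0.04]
    - [0.03, 0.57, 0, 0, 0, 0.04]
    - [0.03, 0.57, 0, 0, 0, 0.04]

```text
time_s: 29.62
eef_pos: [0.5968, 0.0673, 0.0616]
eef_rot: [-179.7, 0.0, 93.4]
wrist_force: [-8.1, -1.7, 0.8]
opening: 0.0451
gripper_force: 3.7
```

Request:
carry_out:
  deltas:
    - [0.01, 0.14, 0, 0, 0, 0.01]
    - [0.02, 0.28, 0, 0, 0, 0.02]
    - [0.03, 0.43, 0, 0, 0, 0.03]
    - [0.03, 0.57, 0, 0, 0, 0.04]
    - [0.03, 0.57, 0, 0, 0, 0.04]
    - [0.03, 0.57, 0, 0, 0, 0.04]
    - [0.03, 0.57, 0, 0, 0, 0.04]
    - [0.03, 0.57, 0, 0, 0, 0.04]
    - [0.03, 0.57, 0, 0, 0, 0.04]
    - [0.03, 0.57, 0, 0, 0, 0.04]

```text
time_s: 30.45
eef_pos: [0.6026, 0.0679, 0.0615]
eef_rot: [-179.7, 0.0, 91.1]
wrist_force: [-6.1, -1.9, 1.3]
opening: 0.0449
gripper_force: 3.4
```

```bash
python3 - <<'E'
from h import *
to(.6,.06,.06,90)
c=shot('side','side7'); d=load('side6'); t=shot('top','top7')
# worm (dark spot) search in side: compare for pivot candidates: darkness near predicted worm for rotation g
for tag,cc in(('before',d),('now',c)):
    g=cv2.GaussianBlur(cc['image'].astype(np.float32).mean(2),(0,0),1.0)
    best=[]
    for th in np.arange(-15,75,3):
        a=np.radians(-9.9-th); R=np.array([[np.cos(a),-np.sin(a)],[np.sin(a),np.cos(a)]])
        q=np.array([.614,-.0755])+R@[-.036,.005]; u,v=proj(cc,[*q,.0752]); best.append((round(float(g[int(round(v))-1:int(round(v))+2,int(round(u))-1:int(round(u))+2].mean())),th))
    print(tag,[(int(t),b) for b,t in best])
E
```

```text
t 30.45 pos [0.6026 0.0679 0.0615] rot [-1.7975e+02  3.0000e-02  9.1140e+01] F [-6.1 -1.9  1.3] op 0.0449
delta [-0.78 -0.28  0.15] [-0.004  0.001  0.02 ]
before [(-15, 142), (-12, 120), (-9, 117), (-6, 103), (-3, 103), (0, 102), (3, 102), (6, 114), (9, 114), (12, 133), (15, 134), (18, 153), (21, 153), (24, 164), (27, 164), (30, 166), (33, 166), (36, 161), (39, 162), (42, 162), (45, 158), (48, 158), (51, 156), (54, 156), (57, 157), (60, 157), (63, 153), (66, 154), (69, 154), (72, 154)]
now [(-15, 154), (-12, 163), (-9, 156), (-6, 164), (-3, 164), (0, 166), (3, 166), (6, 167), (9, 167), (12, 167), (15, 168), (18, 167), (21, 167), (24, 166), (27, 166), (30, 153), (33, 153), (36, 139), (39, 125), (42, 125), (45, 102), (48, 102), (51, 102), (54, 102), (57, 107), (60, 107), (63, 132), (66, 143), (69, 143), (72, 153)]
```

```bash
python3 - <<'E'
from h import *
c=load('side7'); g=c['image'].astype(np.float32).mean(2)
H=np.array([.614,-.0755])
for th in(46,51,56):
    a=np.radians(-9.9-th); R=np.array([[np.cos(a),-np.sin(a)],[np.sin(a),np.cos(a)]])
    ys=np.arange(-44,45,2)
    for x in(11,14):
        P=np.array([proj(c,[*(H+R@[x/1e3,y/1e3]),.073]) for y in ys],np.float32)
        print(th,x,' '.join(f'{y}:{int(b)}' for y,b in zip(ys,cv2.remap(g,P[:,0].reshape(1,-1),P[:,1].reshape(1,-1),cv2.INTER_LINEAR)[0])))
E
```

```text
46 11 -44:144 -42:144 -40:143 -38:138 -36:134 -34:111 -32:90 -30:85 -28:85 -26:91 -24:101 -22:114 -20:130 -18:136 -16:117 -14:99 -12:86 -10:78 -8:84 -6:92 -4:98 -2:107 0:118 2:111 4:113 6:123 8:125 10:117 12:101 14:87 16:102 18:126 20:149 22:161 24:163 26:156 28:148 30:145 32:144 34:144 36:144 38:144 40:144 42:144 44:144
46 14 -44:144 -42:144 -40:144 -38:144 -36:140 -34:135 -32:116 -30:94 -28:85 -26:90 -24:96 -22:101 -20:98 -18:95 -16:81 -14:64 -12:62 -10:63 -8:67 -6:75 -4:86 -2:87 0:92 2:108 4:120 6:131 8:121 10:100 12:84 14:81 16:91 18:120 20:145 22:151 24:150 26:148 28:145 30:144 32:144 34:144 36:144 38:144 40:144 42:144 44:144
51 11 -44:144 -42:143 -40:141 -38:136 -36:112 -34:92 -32:85 -30:85 -28:86 -26:94 -24:102 -22:122 -20:142 -18:150 -16:146 -14:126 -12:105 -10:92 -8:89 -6:96 -4:99 -2:101 0:114 2:113 4:111 6:121 8:128 10:118 12:101 14:87 16:87 18:109 20:137 22:155 24:155 26:152 28:147 30:145 32:144 34:144 36:144 38:144 40:144 42:144 44:144
51 14 -44:144 -42:144 -40:144 -38:140 -36:136 -34:123 -32:102 -30:85 -28:85 -26:85 -24:92 -22:100 -20:108 -18:114 -16:104 -14:87 -12:69 -10:63 -8:67 -6:70 -4:82 -2:90 0:89 2:98 4:112 6:124 8:127 10:110 12:87 14:76 16:87 18:101 20:121 22:137 24:145 26:145 28:144 30:144 32:144 34:144 36:144 38:144 40:144 42:144 44:144
56 11 -44:144 -42:143 -40:138 -38:128 -36:116 -34:94 -32:83 -30:85 -28:94 -26:102 -24:114 -22:132 -20:151 -18:157 -16:155 -14:146 -12:118 -10:107 -8:102 -6:100 -4:104 -2:97 0:107 2:118 4:111 6:117 8:130 10:126 12:104 14:88 16:83 18:90 20:116 22:137 24:147 26:147 28:145 30:144 32:144 34:144 36:144 38:144 40:144 42:144 44:144
56 14 -44:144 -42:144 -40:142 -38:139 -36:124 -34:102 -32:85 -30:85 -28:85 -26:87 -24:94 -22:103 -20:120 -18:133 -16:137 -14:113 -12:92 -10:73 -8:68 -6:69 -4:77 -2:89 0:90 2:88 4:102 6:115 8:124 10:120 12:94 14:76 16:81 18:93 20:110 22:125 24:140 26:144 28:144 30:144 32:144 34:144 36:144 38:144 40:144 42:144 44:144
```

Request:
carry_out:
  deltas:
    - [0, -0.4, 0, 0, 0, 0]
    - [0, -0.9, 0, 0, 0, 0]
    - [0, -0.9, -0.5, 0, 0, 0]
    - [0, -0.9, -1.5, 0, 0, 0]
    - [0, -0.9, -2.5, 0, 0, 0]
    - [0, -0.9, -3.5, 0, 0, 0]
    - [0, -0.9, -4.5, 0, 0, 0]
    - [0, -0.9, -5, 0, 0, 0]
    - [0, -0.9, -5, 0, 0, 0]
    - [0, -0.9, -5, 0, 0, 0]

```text
time_s: 31.38
eef_pos: [0.5958, 0.0681, 0.1131]
eef_rot: [179.9, 0.0, 91.1]
wrist_force: [0.5, -0.7, 1.1]
opening: 0.0449
gripper_force: 0.0
```

```bash
python3 - <<'E'
from h import *
c=shot('side','side8')
g=cv2.GaussianBlur(c['image'].astype(np.float32).mean(2),(0,0),1.0); gg=c['image'].astype(np.float32).mean(2)
H=np.array([.614,-.0755])
for th in range(40,64,3):
    a=np.radians(-9.9-th); R=np.array([[np.cos(a),-np.sin(a)],[np.sin(a),np.cos(a)]])
    L=[]
    for s in(60,80,100,120,140):   # across-handle brightness centroid
        o=np.array([-38,4])+s*np.array([-.924,.383])
        pr=[]
        for w in np.arange(-24,25,4):
            u,v=proj(c,[*(H+R@((o+w*np.array([.383,.924]))/1e3)),.071]); pr.append(gg[int(round(v)),int(round(u))])
        L.append(int(np.mean(pr[3:10])-np.mean(pr[:2]+pr[-2:])))
    q=H+R@[-.036,.005]; u,v=proj(c,[*q,.0752]); print(th,'worm',int(g[int(round(v)),int(round(u))]),'handle',L)
a=np.radians(-61.5); R=np.array([[np.cos(a),-np.sin(a)],[np.sin(a),np.cos(a)]])
st=np.array([.6167,-.0736])+R@[-.0445,.005]; print(st); to(*st,.09,118.5)
E
```

```text
40 worm 108 handle [-9, -3, 16, 12, 3]
43 worm 90 handle [-1, 5, 7, 11, 1]
46 worm 83 handle [28, -16, -18, -13, -3]
49 worm 83 handle [44, -14, -61, -35, -9]
52 worm 93 handle [41, 10, -57, -68, -19]
55 worm 93 handle [20, 4, -18, -37, -46]
58 worm 108 handle [-30, -1, 22, 16, -12]
61 worm 120 handle [-31, 12, 48, 35, 29]
[ 0.59986052 -0.03210684]
t 31.43 pos [0.5953 0.0681 0.1124] rot [-179.99   -0.     91.15] F [-0.6  0.4 -0.6] op 0.045
delta [-10.03   0.25   2.24] [-0.    -0.    -0.477]
```

Request:
carry_out:
  deltas:
    - [-1, 0, 0, 0, 0, -0.06]
    - [-3, 0.1, 0, 0, 0, -0.16]
    - [-5.5, 0.2, 0, 0, 0, -0.28]
    - [-8, 0.2, 0, 0, 0, -0.4]
    - [-9.5, 0.25, 0.5, 0, 0, -0.477]
    - [-10, 0.25, 1.2, 0, 0, -0.477]
    - [-10, 0.25, 1.8, 0, 0, -0.477]
    - [-10, 0.25, 2.1, 0, 0, -0.477]
    - [-10, 0.25, 2.2, 0, 0, -0.477]
    - [-10, 0.25, 2.2, 0, 0, -0.477]
  grip: 0

```text
time_s: 32.27
eef_pos: [0.5995, -0.0306, 0.0898]
eef_rot: [-179.9, -0.1, 118.5]
wrist_force: [0.4, 1.1, -0.7]
opening: -0.0002
gripper_force: 0.0
```

```bash
python3 - <<'E'
from h import *
to(.5999,-.0321,.0742,118.5)
E
```

```text
t 32.27 pos [ 0.5995 -0.0306  0.0898] rot [-1.7994e+02 -7.0000e-02  1.1848e+02] F [ 0.4  1.1 -0.7] op -0.0002
delta [-0.16 -0.03  1.56] [-0.001 -0.001 -0.   ]
```

Request:
carry_out:
  deltas:
    - [-0.1, 0, 0.6, 0, 0, 0]
    - [-0.15, 0, 1, 0, 0, 0]
    - [-0.15, 0, 1.3, 0, 0, 0]
    - [-0.15, 0, 1.45, 0, 0, 0]
    - [-0.15, 0, 1.55, 0, 0, 0]
    - [-0.15, 0, 1.6, 0, 0, 0]
    - [-0.15, 0, 1.62, 0, 0, 0]
    - [-0.15, 0, 1.62, 0, 0, 0]
    - [-0.15, 0, 1.62, 0, 0, 0]
    - [-0.15, 0, 1.62, 0, 0, 0]

```text
time_s: 33.1
eef_pos: [0.6005, -0.0329, 0.0751]
eef_rot: [180.0, -0.0, 118.5]
wrist_force: [-1.9, 1.9, 5.1]
opening: -0.0001
gripper_force: 2.8
```

Request:
carry_out:
  deltas:
    - [-0.1, 0, 0, 0, 0, 0]
    - [-0.2, 0, 0, 0, 0, 0]
    - [-0.3, 0, 0, 0, 0, 0]
    - [-0.4, 0, 0, 0, 0, 0]
    - [-0.5, 0, 0, 0, 0, 0]
    - [-0.6, 0, 0, 0, 0, 0]
    - [-0.7, 0, 0, 0, 0, 0]
    - [-0.8, 0, 0, 0, 0, 0]
    - [-0.9, 0, 0, 0, 0, 0]
    - [-1, 0, 0, 0, 0, 0]

```text
time_s: 33.93
eef_pos: [0.6049, -0.0402, 0.0752]
eef_rot: [180.0, -0.1, 118.5]
wrist_force: [-3.3, 6.8, 7.6]
opening: 0.0
gripper_force: 3.8
```

Request:
carry_out:
  deltas:
    - [-0.1, 0, 0.06, 0, 0, 0]
    - [-0.2, 0, 0.06, 0, 0, 0]
    - [-0.3, 0, 0.06, 0, 0, 0]
    - [-0.4, 0, 0.06, 0, 0, 0]
    - [-0.5, 0, 0.06, 0, 0, 0]
    - [-0.55, 0, 0.06, 0, 0, 0]
    - [-0.55, 0, 0.06, 0, 0, 0]
    - [-0.55, 0, 0.06, 0, 0, 0]
    - [-0.55, 0, 0.06, 0, 0, 0]
    - [-0.55, 0, 0.06, 0, 0, 0]

```text
time_s: 34.77
eef_pos: [0.6068, -0.0434, 0.0751]
eef_rot: [180.0, -0.3, 118.5]
wrist_force: [-7.2, 10.5, 12.7]
opening: -0.0001
gripper_force: 6.4
```

Request:
carry_out:
  deltas:
    - [0, 0, -0.4, 0, 0, 0]
    - [1, 0, -0.5, 0, 0, 0]
    - [1.5, 0, -0.4, 0, 0, 0]
    - [1.5, 0, -0.1, 0, 0, 0]
    - [1.5, 0, 0, 0, 0, 0]
    - [1.5, 0, 0, 0, 0, 0]
    - [1.35, 0, 0, 0, 0, 0]
    - [1.2, 0, 0, 0, 0, 0]
    - [1.05, 0, 0, 0, 0, 0]
    - [0.9, 0, 0, 0, 0, 0]

```text
time_s: 35.6
eef_pos: [0.6022, -0.0354, 0.075]
eef_rot: [180.0, -0.3, 118.5]
wrist_force: [-8.3, 10.6, 17.8]
opening: -0.0002
gripper_force: 8.7
```

Request:
carry_out:
  deltas:
    - [-0.15, 0, 0, 0, 0, 0]
    - [-0.3, 0, 0, 0, 0, 0]
    - [-0.45, 0, 0, 0, 0, 0]
    - [-0.6, 0, 0, 0, 0, 0]
    - [-0.75, 0, 0, 0, 0, 0]
    - [-0.9, 0, 0, 0, 0, 0]
    - [-0.9, 0, 0, 0, 0, 0]
    - [-0.9, 0, 0, 0, 0, 0]
    - [-0.9, 0, 0, 0, 0, 0]
    - [-0.9, 0, 0, 0, 0, 0]

```text
time_s: 36.43
eef_pos: [0.6065, -0.0427, 0.075]
eef_rot: [180.0, -0.4, 118.5]
wrist_force: [-7.9, 14.6, 16.9]
opening: -0.0002
gripper_force: 8.7
```

Request:
carry_out:
  deltas:
    - [0, 0, -0.4, 0, 0, 0]
    - [0, 0, -1, 0, 0, 0]
    - [0.5, 0, -2, 0, 0, 0]
    - [1.5, 0, -3, 0, 0, 0]
    - [3, 0, -4, 0, 0, 0.1]
    - [4.5, 0, -4, 0, 0, 0.2]
    - [6, 0, -4, 0, 0, 0.3]
    - [8, 0, -4, 0, 0, 0.4]
    - [9.8, 0, -4, 0, 0, 0.47]
    - [9.8, 0, -4, 0, 0, 0.47]
  grip: 4.5

```text
time_s: 37.27
eef_pos: [0.5591, 0.0423, 0.1143]
eef_rot: [-179.9, -0.1, 91.5]
wrist_force: [-0.9, -0.7, 0.1]
opening: 0.0448
gripper_force: 0.0
```

```bash
cat > ang.py <<'E'
from h import *
H=np.array([.614,-.0755])
def prof(tag,xs):
    c=load(tag); g=cv2.GaussianBlur(c['image'].astype(np.float32).mean(2),(0,0),.7); th=np.arange(30,75,.5); out=[]
    for s in xs:
        P=[]
        for t in th:
            a=np.radians(-9.9-t); R=np.array([[np.cos(a),-np.sin(a)],[np.sin(a),np.cos(a)]])
            o=(np.array([-38,4])+s*np.array([-.924,.383]))/1e3; P.append(proj(c,[*(H+R@o),.071]))
        P=np.array(P,np.float32); out.append(cv2.remap(g,P[:,0].reshape(1,-1),P[:,1].reshape(1,-1),cv2.INTER_LINEAR)[0])
    return th,np.array(out)
if __name__=='__main__':
    shot('side','side9'); xs=np.arange(60,165,5)
    th,A=prof('side8',xs); _,B=prof('side9',xs)
    for i,s in enumerate(xs):
        best=[]
        for k in range(-24,25):
            lo,hi=max(0,k),min(len(th),len(th)+k); a=A[i,lo:hi]; b=B[i,lo-k:hi-k]; best.append((np.corrcoef(a,b)[0,1],k/2))
        print(s,max(best),end=' | ')
    to(.6167,.06,.1,91)
E
python3 ang.py
```

```text
60 (np.float64(0.6748511102972272), -12.0) | 65 (np.float64(0.6605392932551049), -12.0) | 70 (np.float64(0.7649785345495742), -12.0) | 75 (np.float64(0.8259618660661446), -11.5) | 80 (np.float64(0.7930053669277514), 3.5) | 85 (np.float64(0.8732198173571036), 3.0) | 90 (np.float64(0.9678189047349696), 2.5) | 95 (np.float64(0.9922578106823933), 2.0) | 100 (np.float64(0.9920659452594921), 2.0) | 105 (np.float64(0.9912141355988165), 2.5) | 110 (np.float64(0.9849814131609609), 3.0) | 115 (np.float64(0.9757491950960593), 3.5) | 120 (np.float64(0.9803857980158961), 0.0) | 125 (np.float64(0.9548763288616322), -1.5) | 130 (np.float64(0.9255586534754092), -3.0) | 135 (np.float64(0.8502024056812629), -3.5) | 140 (np.float64(0.7295143815636862), -4.0) | 145 (np.float64(0.5736231768588669), -5.0) | 150 (np.float64(0.5489337055056674), -11.5) | 155 (np.float64(0.5455114033402134), -10.5) | 160 (np.float64(0.6418858281433156), -9.5) | t 37.32 pos [0.5604 0.0409 0.1144] rot [179.99  -0.    91.69] F [ 0.7 -0.6  0. ] op 0.045
delta [1.74 5.68 1.44] [ 0.    -0.     0.012]
```

```bash
python3 -c "
from h import *
to(.586,.065,.063,98)"
```

```text
t 37.32 pos [0.5604 0.0409 0.1144] rot [179.99  -0.    91.69] F [ 0.7 -0.6  0. ] op 0.045
delta [2.33 2.63 5.14] [ 0.   -0.   -0.11]
```

Request:
carry_out:
  deltas:
    - [1, 1, 0, 0, 0, -0.05]
    - [2.1, 2.6, 0, 0, 0, -0.11]
    - [2.2, 2.6, 0.5, 0, 0, -0.11]
    - [2.2, 2.6, 2, 0, 0, -0.11]
    - [2.2, 2.6, 3.5, 0, 0, -0.11]
    - [2.2, 2.6, 4.5, 0, 0, -0.11]
    - [2.2, 2.6, 5, 0, 0, -0.11]
    - [2.2, 2.6, 5, 0, 0, -0.11]
    - [2.2, 2.6, 5, 0, 0, -0.11]
    - [2.2, 2.6, 5, 0, 0, -0.11]

```text
time_s: 38.15
eef_pos: [0.5874, 0.0617, 0.0645]
eef_rot: [179.9, 0.0, 97.8]
wrist_force: [-0.3, -0.3, 0.4]
opening: 0.0452
gripper_force: 0.0
```

Request:
carry_out:
  deltas:
    - [0.02, 0.4, 0, 0, 0, 0.028]
    - [0.04, 0.71, 0, 0, 0, 0.05]
    - [0.04, 0.8, 0, 0, 0, 0.056]
    - [0.04, 0.9, 0, 0, 0, 0.063]
    - [0.04, 1, 0, 0, 0, 0.07]
    - [0.04, 1.1, 0, 0, 0, 0.078]
    - [0.04, 1.1, 0, 0, 0, 0.078]
    - [0.04, 1.1, 0, 0, 0, 0.078]
    - [0.04, 1.1, 0, 0, 0, 0.078]
    - [0.04, 1.1, 0, 0, 0, 0.078]

```text
time_s: 38.98
eef_pos: [0.5975, 0.0639, 0.0637]
eef_rot: [-180.0, -0.0, 93.4]
wrist_force: [-0.1, -1.1, -0.7]
opening: 0.0451
gripper_force: 0.0
```

Request:
carry_out:
  deltas:
    - [0.01, 0.1, 0, 0, 0, 0.007]
    - [0.01, 0.2, 0, 0, 0, 0.014]
    - [0.01, 0.3, 0, 0, 0, 0.021]
    - [0.01, 0.4, 0, 0, 0, 0.028]
    - [0.01, 0.4, 0, 0, 0, 0.028]
    - [0.01, 0.4, 0, 0, 0, 0.028]
    - [0.01, 0.4, 0, 0, 0, 0.028]
    - [0.01, 0.4, 0, 0, 0, 0.028]
    - [0.01, 0.4, 0, 0, 0, 0.028]
    - [0.01, 0.4, 0, 0, 0, 0.028]

```text
time_s: 39.82
eef_pos: [0.6012, 0.0643, 0.0636]
eef_rot: [-180.0, -0.0, 91.8]
wrist_force: [-4.6, -1.0, 0.1]
opening: 0.0449
gripper_force: 2.3
```

Request:
carry_out:
  deltas:
    - [0.01, 0.1, 0, 0, 0, 0.007]
    - [0.01, 0.2, 0, 0, 0, 0.014]
    - [0.01, 0.3, 0, 0, 0, 0.021]
    - [0.01, 0.3, 0, 0, 0, 0.021]
    - [0.01, 0.3, 0, 0, 0, 0.021]
    - [0.01, 0.3, 0, 0, 0, 0.021]
    - [0.01, 0.3, 0, 0, 0, 0.021]
    - [0.01, 0.3, 0, 0, 0, 0.021]
    - [0.01, 0.3, 0, 0, 0, 0.021]
    - [0.01, 0.3, 0, 0, 0, 0.021]

```text
time_s: 40.65
eef_pos: [0.6031, 0.0643, 0.0633]
eef_rot: [-179.8, 0.0, 90.6]
wrist_force: [-7.9, -1.7, 2.5]
opening: 0.0449
gripper_force: 3.8
```

It now holds 8 N (1.1 N m, against 0.3 N m of thread friction) almost without moving, so it is solid. I'll back the fingers off.

Request:
carry_out:
  deltas:
    - [0, -0.5, 0, 0, 0, 0]
    - [0, -1.2, 0, 0, 0, 0]
    - [0, -1.4, 0, 0, 0, 0]
    - [0, -1.4, -0.5, 0, 0, 0]
    - [0, -1.4, -2, 0, 0, 0]
    - [0, -1.4, -4, 0, 0, 0]
    - [0, -1.4, -7, 0, 0, 0]
    - [0, -1.4, -9, 0, 0, 0]
    - [0, -1.4, -9, 0, 0, 0]
    - [0, -1.4, -9, 0, 0, 0]

```text
time_s: 41.48
eef_pos: [0.5923, 0.0644, 0.1559]
eef_rot: [179.7, 0.0, 90.6]
wrist_force: [0.6, -0.0, -0.1]
opening: 0.0448
gripper_force: 0.0
```

```bash
python3 - <<'E'
from h import *
shot('side','side10'); t=shot('top','top10')
from ang import prof
xs=np.arange(90,116,5); th,A=prof('side8',xs); _,B=prof('side10',xs)
for i,s in enumerate(xs):
    best=[]
    for k in range(-24,25):
        lo,hi=max(0,k),min(len(th),len(th)+k); best.append((round(np.corrcoef(A[i,lo:hi],B[i,lo-k:hi-k])[0,1],3),k/2))
    print(s,max(best))
# wrench flatness via depth on handle/head, side cam
c=load('side10'); H=np.array([.614,-.0755])
a=np.radians(-9.9-49.5); R=np.array([[np.cos(a),-np.sin(a)],[np.sin(a),np.cos(a)]])
for w in [(-50,4),(-28,0),(-20,-22),(-80,21),(-135,44),(-160,55)]:
    u,v=proj(c,[*(H+R@(np.array(w)/1e3)),.072]); print(w,np.round(atd(c,u,v),4))
print(arm.read_state()['time_s'],arm.read_state()['eef_pos'],arm.read_state()['wrist_force'])
E
```

```text
90 (np.float64(0.974), 1.0)
95 (np.float64(0.993), 2.0)
100 (np.float64(0.993), 2.0)
105 (np.float64(0.994), 1.5)
110 (np.float64(0.994), 1.5)
115 (np.float64(0.992), 2.0)
(-50, 4) [ 0.592  -0.0304  0.0719]
(-28, 0) [ 0.5979 -0.0555  0.077 ]
(-20, -22) [ 0.5851 -0.069   0.0713]
(-80, 21) [0.5919 0.0053 0.0705]
(-135, 44) [0.5843 0.0661 0.0689]
(-160, 55) [0.5802 0.0911 0.0711]
41.5833 [0.59036102 0.06442201 0.15328029] [-0.07561271 -0.16989933 -0.3659957 ]
```

```bash
python3 -c "
from bench import arm
print(arm.finish_job())"
```

```text
the job is handed in; nothing more can be done
None
```

I handed the job in at about 42 s: the wrench was nipped onto the hexagon, swung about 50° clockwise until it held about 8 N at the handle (roughly 1.1 N m), and left lying flat there with the fingers clear; I inferred "solid" from that force, and since the jaws seemed to slip about 1 mm near the end of the swing I re-tightened the worm and pushed again.

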